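# Put the bearing-press drifts away

## Task

The bearing job is finished and the press's four drifts stand stacked on the bench. Take the stack apart from the top and put the set away in its holder: every drift upright, flange down, seated flat in the recess made for its size. Do not tip a drift over, and leave the grease jar and the brake caliper where they are.

Things in the scene. Friction and masses are not known exactly. Their poses are not given: they have to be found in the camera images.
- drift_24_center (a point): 24 mm bearing-press drift, top of the stack: turned metal, 28 mm high, 0.02 kg; a flange 24 mm across and 10 mm thick below, a straight round hub 14 mm across and 18 mm high above to hold it by. The point is on its axis, half-way up (14 mm above its underside); z up. The four stand loose, one on another, centred within 3 mm, largest lowest.
- drift_36_center (a point): 36 mm bearing-press drift, second from the top of the stack: turned metal, 28 mm high, 0.05 kg; a flange 36 mm across and 10 mm thick below, a straight round hub 26 mm across and 18 mm high above to hold it by. The point is on its axis, half-way up (14 mm above its underside); z up.
- drift_48_center (a point): 48 mm bearing-press drift, third from the top of the stack: turned metal, 28 mm high, 0.10 kg; a flange 48 mm across and 10 mm thick below, a straight round hub 38 mm across and 18 mm high above to hold it by. The point is on its axis, half-way up (14 mm above its underside); z up.
- drift_60_center (a point): 60 mm bearing-press drift, bottom of the stack, on the bench: turned metal, 28 mm high, 0.17 kg; a flange 60 mm across and 10 mm thick below, a straight round hub 50 mm across and 18 mm high above to hold it by. The point is on its axis, half-way up (14 mm above its underside); z up.
- seat_24_floor (a point): Seat of the 24 mm drift: light wooden block, 92 mm square, with a grey-felted round recess 33 mm across, 10 mm deep. The point is the centre of its flat floor; z up, x and y along the block's sides. A seated drift's flange is level with the rim. The four fixed blocks lie two by two, 96 mm apart, in a low frame in any order, floors 11 mm above the bench.
- seat_36_floor (a point): Seat of the 36 mm drift: light wooden block, 92 mm square, with a grey-felted round recess 45 mm across, 10 mm deep. The point is the centre of its flat floor; z up, x and y along the block's sides. A seated drift's flange is level with the rim.
- seat_48_floor (a point): Seat of the 48 mm drift: light wooden block, 92 mm square, with a grey-felted round recess 57 mm across, 10 mm deep. The point is the centre of its flat floor; z up, x and y along the block's sides. A seated drift's flange is level with the rim.
- seat_60_floor (a point): Seat of the 60 mm drift: light wooden block, 92 mm square, with a grey-felted round recess 69 mm across, 10 mm deep. The point is the centre of its flat floor; z up, x and y along the block's sides. A seated drift's flange is level with the rim.
- grease_jar: Grease jar with black lid, 54 mm across, 70 mm high, standing behind the work; a bystander. Origin at the centre of its underside.
- brake_caliper_2: Small black brake caliper, 30 x 55 x 36 mm, lying in front between the stack and the holder; a bystander. Origin at the centre of its underside.

How it is judged (in metres and radians):
At the end, for the whole second after the job is handed in: Each of the four drifts lies released and at rest in the recess of its own size, upright within 0.12 rad, within 9 mm of the recess's centre and down on its floor (centre 11 to 17 mm above the floor point) (horizontal distance between drift_24_center and seat_24_floor below 0.009 m and z of drift_24_center in the frame of seat_24_floor between 0.011 and 0.017 m and angle between each of drift_24_center, drift_36_center, drift_48_center, drift_60_center's own z axis and vertical below 0.12 rad and linear speed of each of drift_24, drift_36, drift_48, drift_60 below 0.01 m/s and contact force between each of drift_24, drift_36, drift_48, drift_60 and the fingers below 0.1 N and horizontal distance between drift_36_center and seat_36_floor below 0.009 m and z of drift_36_center in the frame of seat_36_floor between 0.011 and 0.017 m and horizontal distance between drift_48_center and seat_48_floor below 0.009 m and z of drift_48_center in the frame of seat_48_floor between 0.011 and 0.017 m and horizontal distance between drift_60_center and seat_60_floor below 0.009 m and z of drift_60_center in the frame of seat_60_floor between 0.011 and 0.017 m); the robot touches nothing.
It fails at once if a drift is tipped over (angle between any of drift_24_center, drift_36_center, drift_48_center, drift_60_center's own z axis and vertical above 0.9 rad).
It fails at once if the grease jar or the brake caliper is pushed aside (distance of any of grease_jar, brake_caliper_2 from where it was at the start of the episode above 0.02 m).
It also fails if it takes over 99 s, if anything falls off the work surface, if the arm or the gripper's body presses on something with over 40 N, if the wrist force passes 120 N, or if a joint passes its speed limit or range.

## Robot

A 6-joint arm with a two-finger parallel gripper is mounted at the origin on a cart in front of the work surface, level with it; the furniture and walls round the work are solid. World frame = base frame: x ahead of the robot, y to its left, z up, the work surface at z = 0. Lengths are in mm, angles in rad, forces in N, time in s.
With the tool pointing down it reaches from about 275 to 750 mm from the base axis. Payload 10.2 kg.
Tool frame: the origin (TCP) lies at the very end of the fingers, on their centre line; the grasp point (between the pads) lies 19 mm behind it; y points along the fingers, x is the direction in which the jaws open and shut, and the axes are right-handed (so a half turn about y gives the same grasp; the last joint's range is limited). The gripper opens to 85 mm and grips with 20 to 120 N. Pads are 22 mm wide; open, the fingers measure 114 mm over their backs; the gripper's body (76 mm by 85 mm) begins 54 mm behind the grasp point. The pads swing forward as they close: fully open they stand 13 mm farther back than shut.
Start: joints at [-1.336, 0.313, 1.498, -0, 1.331, -0.223], TCP at [232.026, -470.951, 231.294] pointing down, gripper open.
Joint ranges: [-2.94, 2.94], [-0.97, 2.17], [0.19, 2.56], [-1.23, 4.37], [0.02, 3.11], [-2.88, 2.88]. Speed limits (rad/s): [2.39, 2.39, 3.01, 3.14, 3.14, 3.14].

## Interface

Orientations are given as a unit quaternion [w, x, y, z].
In Python, from rig import telemetry, imaging, ctrl gives the robot as it stands.
- The arm moves only by the shell command python3 -m handwheel 'ROWS' [FORCE]. ROWS is JSON, a list of rows, each an object with "delta_pos": the shift along the tool's x, y, z in cm, a list of three; "twist": the turn, a rotation vector about the tool's x, y, z in rad, a list of three; "jaw": the opening, from 0 (shut) to 1 (fully open). A call has exactly 10 rows; each row is the pose to reach, as a shift and turn from the pose commanded when the call began, along the tool's axes at that moment; what a row does not reach only later rows make up. A row lasts 1/12 s, in which the tool goes at most 41.7 mm and 7.16 degrees, less where a joint would pass 70% of its speed; a pose out of reach is approached as far as the arm can. A call with a gripper value outside its range is refused whole. The fingers move at their own pace and stop on an object; FORCE is the grip in N (left out, the last holds). Time passes only in rows, so rows that repeat a pose let the fingers close, or fill a call up. It gives the time, the measured TCP pose, the force and the opening at its end, in the units of the state.
- telemetry.sense(): the state, without advancing time (a new reading comes with each control period).
- imaging.capture(name): name is "scene" or "top"; returns a dict with "frame" (420x560x3 uint8, red, green, blue), "z_map" (420x560 float32, mm along the optical axis (not along the pixel's ray), 0 where there is no reading), "fx", "fy", "cx", "cy" (pixels), "rvec" (rotation vector, rad) and "tvec" (3), from world to camera coordinates, as OpenCV has them. Camera axes: x right, y down, z forward; pixel columns grow to the right and rows downward; lengths in mm; the calibration is good to about 2 mm. A picture is of the moment at which its call begins.
- ctrl.finish_job(): hands the job in, once; it reports no verdict.
The state is a dict: "time_s": time; "joints": joint angles; "dq": joint speeds; "tau": joint torques, N m; "eef_pos": TCP position; "ee_rot": TCP orientation; "force": force on the tool from outside, world axes, zero at the start; "wrist_torque": the same for the moment, N m; "grip_width": opening from 0.0 (shut) to 1.0 (fully open).
Only numpy, scipy, OpenCV 4.12 (cv2) and the standard library are available. Lean on these libraries where they do the work, as an engineer would, in place of code of your own. Each camera call takes 0.05 s, during which the arm holds its last target.

## Working session

There is one attempt and no reset: what is moved stays moved. The work goes in short steps, Python scripts to look and compute and a shell command to move; the robot and the scene stay as the last step left them, time stands still between calls to the robot, and variables do not carry over. Pictures are saved under pics/ and viewed, and the job is handed in when it is done.

```bash
mkdir -p pics; ls; cat > h.py <<'E'
import numpy as np, cv2
from rig import telemetry, imaging, ctrl
def snap(n,fn):
    c=imaging.capture(n); cv2.imwrite('pics/'+fn,c['frame'][:,:,::-1]); np.savez('pics/'+fn+'.npz',**c); return c
def cloud(c):
    z=np.asarray(c['z_map'],float); v,u=np.mgrid[:z.shape[0],:z.shape[1]]
    P=np.stack([(u-c['cx'])/c['fx']*z,(v-c['cy'])/c['fy']*z,z],-1)
    R=cv2.Rodrigues(np.array(c['rvec'],float))[0]
    W=(P-np.array(c['tvec'],float).ravel())@R
    W[z<=0]=np.nan
    return W
E
python3 - <<'E'
from h import *
for n in('scene','top'):
    c=snap(n,n+'0.png'); print(n,c['fx'],c['cx'],c['rvec'],c['tvec'])
print(telemetry.sense())
E
```

```text
pics
scene 546.6188994794971 280.81858314842333 [ 0.70931078 -2.28709018  1.48365164] [ 461.90920407  203.72929071 1092.04297165]
top 428.1222622687604 281.8780160211865 [ 2.16506054 -2.11472652  0.19746293] [  7.9743376  568.60539895 860.47183267]
{'time_s': 0.1, 'joints': array([-1.33640212e+00,  3.13371664e-01,  1.49832450e+00,  4.12401852e-06,
        1.33097795e+00, -2.23385267e-01]), 'dq': array([ 0.00048974, -0.00186953, -0.00144676, -0.00042237,  0.00106419,
        0.00021658]), 'tau': array([ 2.18088040e-03, -4.12904906e+01, -2.60138869e+01, -2.11128067e-04,
        3.07760871e-03, -1.04105132e-05]), 'eef_pos': array([ 231.97432077, -470.73506844,  230.81753169]), 'ee_rot': array([ 0.60067724, -0.60013748,  0.37378237, -0.37324066]), 'force': array([-0.19394836, -0.59175078,  0.30746619]), 'wrist_torque': array([-0.07021871, -0.01100279, -0.01930258]), 'grip_width': 0.9989188922840878}
```

View pics/scene0.png

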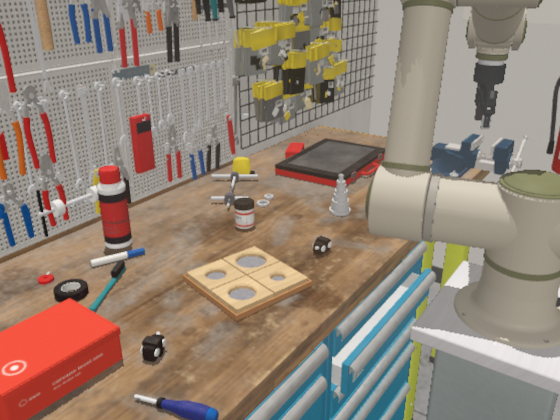

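View pics/top0.png

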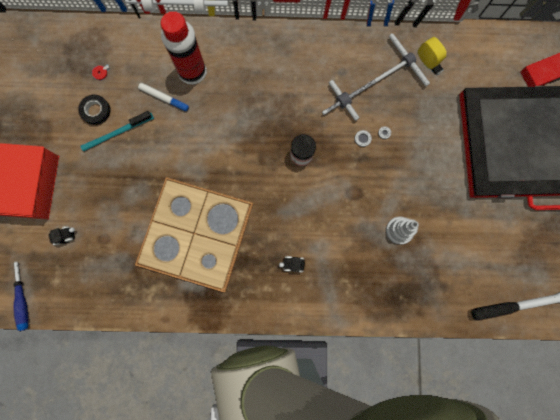

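The top view shows the stack at about (403,230) and the jar at (302,150), with the caliper at (292,265). The holder recesses are at (180,206), (222,217), (166,247) and (209,260). Next I'll measure them.

```bash
python3 - <<'E'
from h import *
for n in('top','scene'):
    c=dict(np.load(f'pics/{n}0.png.npz')); W=cloud(c); rgb=c['frame'].astype(int)
    print(n,'table z med',np.nanmedian(W[...,2]))
    if n=='top':
        hol=(slice(170,300),slice(130,260))
    else: hol=(slice(240,320),slice(180,315))
    S=W[hol]; col=rgb[hol]
    sat=col.max(-1)-col.min(-1)
    m=((sat<25)&(S[...,2]>2)&(S[...,2]<18)&(col.mean(-1)>90)).astype(np.uint8)
    k,l,st,ce=cv2.connectedComponentsWithStats(m)
    for i in range(1,k):
        if st[i,4]>60:
            p=S[l==i]; lo=p.min(0);hi=p.max(0)
            # ellipse of mask
            cn=cv2.findContours((l==i).astype(np.uint8),0,2)[0][0]
            (ex,ey),(a,b),_=cv2.fitEllipse(cn)
            zc=float(c['z_map'][hol][int(ey),int(ex)])
            print('rec px',ce[i]+[hol[1].start,hol[0].start],'n',st[i,4],'mean',p.mean(0).round(1),'med z',np.median(p[:,2]).round(1),'rng',(hi-lo).round(1),'ell',a,b)
    rim=S[(S[...,2]>14)&(S[...,2]<30)&(sat>35)]
    print('rim z',np.median(rim[:,2]))
    r=cv2.minAreaRect(rim[:,:2].astype(np.float32)); print('rim rect',r)
    reg=(slice(205,250),slice(375,430)) if n=='top' else (slice(165,225),slice(320,360))
    S=W[reg].reshape(-1,3)
    for lo,hi in((4,10),(10,26),(26,30),(30,37),(37,54),(54,58),(58,66),(66,82),(82,86),(86,94),(94,110),(110,120)):
        q=S[(S[:,2]>lo)&(S[:,2]<hi)]
        if len(q)>2: print(lo,hi,len(q),q.mean(0).round(1),q.min(0).round(1),q.max(0).round(1))
c=dict(np.load('pics/top0.png.npz'));W=cloud(c)
for nm,reg in (('jar',(slice(130,172),slice(285,322))),('cal',(slice(250,280),slice(275,312)))):
    S=W[reg].reshape(-1,3);q=S[S[:,2]>12];print(nm,len(q),q.min(0),q.max(0))
E
```

```text
top table z med 0.9289111079811435
rec px [180.2755102  205.87414966] n 294 mean [567.5 244.2  11.7] med z 11.6 rng [41.2 43.7 10.4] ell 18.12442970275879 18.941986083984375
rec px [222.23809524 218.42577031] n 714 mean [541.9 150.9  11.8] med z 11.8 rng [64.6 65.9 10.8] ell 29.17447280883789 29.658597946166992
rec px [165.98787879 248.07070707] n 495 mean [474.3 269.2  11.8] med z 11.8 rng [52.1 52.7 11.3] ell 23.687341690063477 24.98343276977539
rec px [208.50980392 260.88888889] n 153 mean [449.  176.2  11.6] med z 11.6 rng [28.  29.   7.4] ell 12.930447578430176 13.562090873718262
rim z 21.06301025282801
rim rect ((507.307373046875, 210.20907592773438), (201.65232849121094, 201.31373596191406), 74.71473693847656)
4 10 105 [ 525.9 -233.1    7. ] [ 483.6 -306.1    4. ] [ 584.4 -186.4   10. ]
10 26 111 [ 519.6 -225.2   14.3] [ 497.  -263.8   10. ] [ 554.7 -210.5   25.7]
26 30 20 [ 520.3 -223.5   28.1] [ 502.2 -246.9   26. ] [ 550.  -215.2   29.8]
30 37 38 [ 519.9 -225.4   34.4] [ 501.5 -258.1   30.2] [ 549.  -214.5   36.9]
37 54 125 [ 521.1 -228.5   41.8] [ 501.4 -254.9   37.1] [ 54
[... 1575 characters left out ...]
.1] [ 505.3 -237.6   54.2] [ 537.9 -217.5   57.9]
58 66 38 [ 519.  -228.3   62.1] [ 506.1 -250.9   58.1] [ 538.8 -218.4   65.8]
66 82 64 [ 520.3 -230.4   72.6] [ 508.4 -245.5   66.2] [ 540.7 -220.1   81.3]
82 86 13 [ 520.8 -231.9   84. ] [ 509.5 -246.7   82. ] [ 534.7 -224.3   85.7]
86 94 26 [ 520.7 -230.1   90.1] [ 513.  -249.    86.1] [ 534.1 -223.    93.8]
94 110 38 [ 523.  -231.7  100.3] [ 514.1 -240.7   94. ] [ 534.7 -220.3  109.4]
110 120 11 [ 525.8 -235.8  111.8] [ 519.  -239.7  110.3] [ 530.8 -229.   113.8]
jar 621 [666.48414133 -46.21771148  13.32567159] [717.92033874   6.74758674  75.78604283]
cal 312 [429.56941058 -28.99358618  17.88826412] [460.77750493  24.40242747  40.29159105]
```

```bash
cat >> h.py <<'E'
from scipy.spatial.transform import Rotation as Ro
def R_now(s=None):
    s=s or telemetry.sense(); w,x,y,z=s['ee_rot']; return Ro.from_quat([x,y,z,w]).as_matrix()
def to(*p):
    s=telemetry.sense(); R=R_now(s)
    return ((np.array(p)-s['eef_pos'])@R/10).round(2)
E
python3 - <<'E'
from h import *
print(R_now().round(3)); print('to stack',to(526.2,-238.2,170)); 
c=dict(np.load('pics/top0.png.npz'))
R=cv2.Rodrigues(c['rvec'])[0]; print('cam',-R.T@c['tvec'])
W=cloud(c)[205:250,375:430].reshape(-1,3)
q=W[W[:,2]>109]; print(cv2.minEnclosingCircle(q[:,:2].astype(np.float32)), np.percentile(q[:,2],[10,50,90]))
E
```

```text
[[ 0.442 -0.     0.897]
 [-0.897  0.001  0.442]
 [-0.001 -1.     0.   ]]
to stack [-7.85  6.1  36.67]
cam [415.35124502  33.24089115 943.48600997]
((526.2697143554688, -237.9354248046875), 6.979804515838623) [110.69835291 112.77026983 114.67259456]
```

```bash
python3 -m handwheel '[{"delta_pos":[-1.0,0.2,4.0],"twist":[0,0,0],"jaw":0.5},{"delta_pos":[-2.0,0.4,8.0],"twist":[0,0,0],"jaw":0.5},{"delta_pos":[-3.0,1.0,12.0],"twist":[0,0,0],"jaw":0.5},{"delta_pos":[-4.0,2.0,16.0],"twist":[0,0,0],"jaw":0.5},{"delta_pos":[-5.0,3.0,20.0],"twist":[0,0,0],"jaw":0.5},{"delta_pos":[-6.0,4.0,24.0],"twist":[0,0,0],"jaw":0.5},{"delta_pos":[-7.0,5.0,28.0],"twist":[0,0,0],"jaw":0.5},{"delta_pos":[-7.5,6.0,32.0],"twist":[0,0,0],"jaw":0.5},{"delta_pos":[-7.85,6.1,35.5],"twist":[0,0,0],"jaw":0.5},{"delta_pos":[-7.85,6.1,36.67],"twist":[0,0,0],"jaw":0.5}]' 30
python3 - <<'E'
from h import *
snap('scene','s1.png');snap('top','t1.png')
s=telemetry.sense();print(s['eef_pos'],s['joints'],s['grip_width'],R_now().round(3).tolist()); print('to',to(526.2,-238,130),to(526.2,-238,98))
E
```

```text
time_s: 0.93
eef_pos: [529.0, -234.9, 169.0]
ee_rot: [0.601, -0.601, 0.373, -0.372]
force: [0.1, 0.1, 0.1]
grip_width: 0.502
[ 527.39164867 -237.12319106  169.59637638] [-6.25058890e-01  4.81171839e-01  1.41897868e+00  4.39048438e-05
  1.24231785e+00  4.84879145e-01] 0.4998458342095765 [[0.445, -0.001, 0.896], [-0.896, 0.001, 0.445], [-0.001, -1.0, -0.0]]
to [ 0.03  3.96 -0.14] [ 0.03  7.16 -0.14]
```

View pics/s1.png

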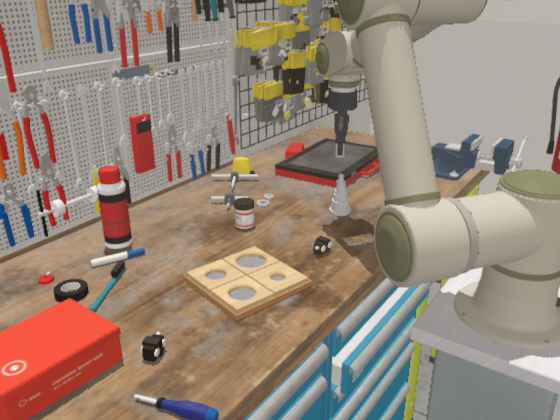

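View pics/t1.png

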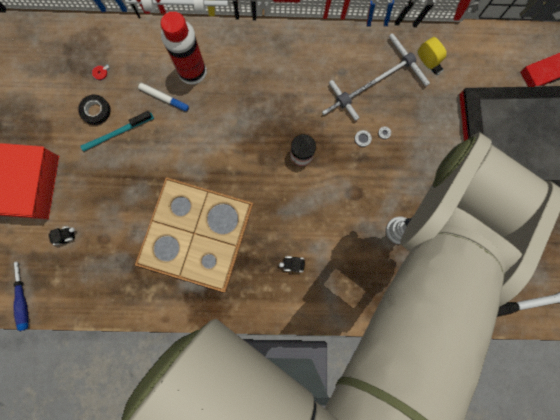

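The gripper hangs over the stack, jaws at scene (341,150) and stack tip at (341,178). I'll descend partway and check the alignment close up.

```bash
python3 -m handwheel '[{"delta_pos":[0,1.5,0],"twist":[0,0,0],"jaw":0.5},{"delta_pos":[0,3.0,0],"twist":[0,0,0],"jaw":0.5},{"delta_pos":[0,4.0,0],"twist":[0,0,0],"jaw":0.5},{"delta_pos":[0,4.6,0],"twist":[0,0,0],"jaw":0.5},{"delta_pos":[0,5.0,0],"twist":[0,0,0],"jaw":0.5},{"delta_pos":[0,5.0,0],"twist":[0,0,0],"jaw":0.5},{"delta_pos":[0,5.0,0],"twist":[0,0,0],"jaw":0.5},{"delta_pos":[0,5.0,0],"twist":[0,0,0],"jaw":0.5},{"delta_pos":[0,5.0,0],"twist":[0,0,0],"jaw":0.5},{"delta_pos":[0,5.0,0],"twist":[0,0,0],"jaw":0.5}]'
cat >> h.py <<'E'
def crop(c,fn,u,v,w=100,h=75,k=6):
    f=c['frame'][max(0,v-h//2):v+h//2,max(0,u-w//2):u+w//2]
    cv2.imwrite('pics/'+fn,cv2.resize(f,None,fx=k,fy=k,interpolation=cv2.INTER_CUBIC)[:,:,::-1])
E
python3 - <<'E'
from h import *
c=snap('scene','s2.png');crop(c,'s2c.png',342,165)
s=telemetry.sense();print(s['eef_pos']); print('to',to(526.2,-238,98))
W=cloud(c)
for v in range(120,200,4): print(v,np.round(W[v,325:360:3,2]).tolist())
E
```

```text
time_s: 1.87
eef_pos: [526.4, -238.6, 120.7]
ee_rot: [-0.6, 0.6, -0.373, 0.374]
force: [-0.9, 0.2, -0.3]
grip_width: 0.497
[ 526.37488276 -238.50250871  120.62118538]
to [-0.05  2.26  0.01]
120 [9.0, 4.0, 271.0, 272.0, 272.0, 274.0, 273.0, 274.0, 275.0, 272.0, 271.0, -59.0]
124 [-4.0, -17.0, 261.0, 263.0, 264.0, 264.0, 263.0, 262.0, 265.0, 262.0, 261.0, -83.0]
128 [3.0, 1.0, 1.0, 249.0, 252.0, 253.0, 254.0, 253.0, 252.0, 250.0, -93.0, -101.0]
132 [1.0, 2.0, 0.0, -1.0, 227.0, 243.0, 243.0, 237.0, 230.0, -2.0, -1.0, -124.0]
136 [2.0, 4.0, -1.0, 1.0, 227.0, 231.0, 231.0, 226.0, 227.0, 3.0, 4.0, -3.0]
140 [34.0, 36.0, 33.0, 35.0, 206.0, 227.0, 223.0, 217.0, 1.0, 2.0, 0.0, 2.0]
144 [34.0, 38.0, 36.0, 33.0, 219.0, 219.0, 221.0, 220.0, 38.0, 33.0, 34.0, 35.0]
148 [37.0, 36.0, 36.0, 35.0, 208.0, 208.0, 208.0, 198.0, 35.0, 32.0, 33.0, 40.0]
152 [34.0, 36.0, 34.0, 36.0, 196.0, 196.0, 196.0, 187.0, 38.0, 37.0, 34.0, 37.0]
156 [33.0, 33.0, 37.0, 37.0, 183.0, 159.0, 160.0, 36.0, 34.0, 36.0, 38.0, 36.0]
160 [38.0, 37.0, 37.0, 37.0, 172.0, 172.0, 173.0, 37.0, 34.0, 37.0, 35.0, 34.0]
164 [36.0, 34.0, 36.0, 36.0, 153.0, 151.0, 153.0, 39.0, 36.0, 34.0, 36.0, 35.0]
168 [34.0, 35.0, 35.0, 38.0, 141.0, 144.0, 143.0, 35.0, 34.0, 36.0, 34.0, 34.0]
172 [37.0, 34.0, 38.0, 37.0, 131.0, 133.0, 132.0, 37.0, 36.0, 33.0, 32.0, 18.0]
176 [30.0, 32.0, 36.0, 35.0, 33.0, 110.0, 34.0, 35.0, 29.0, 26.0, 17.0, 4.0]
180 [20.0, 20.0, 20.0, 20.0, 94.0, 100.0, 93.0, 22.0, 14.0, 6.0, 1.0, 0.0]
184 [4.0, 9.0, 6.0, 12.0, 88.0, 88.0, 87.0, 8.0, 1.0, 1.0, 2.0, 1.0]
188 [1.0, 0.0, -0.0, 2.0, 74.0, 79.0, 77.0, 0.0, 0.0, 0.0, 1.0, 2.0]
192 [-0.0, -1.0, 2.0, 62.0, 67.0, 68.0, nan, 64.0, 2.0, 1.0, -1.0, -1.0]
196 [0.0, 2.0, -0.0, 54.0, 57.0, 56.0, 59.0, 51.0, 1.0, -1.0, 3.0, 1.0]
```

View pics/s2c.png

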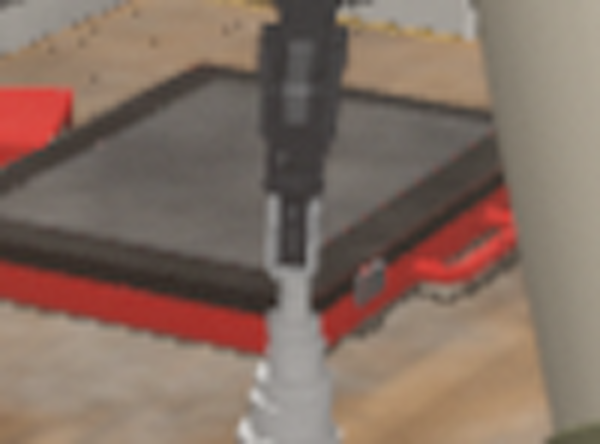

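The near finger is aligned with the stack axis at crop (292,265). I'll descend and close.

```bash
python3 -m handwheel '[{"delta_pos":[-0.05,0.8,0],"twist":[0,0,0],"jaw":0.5},{"delta_pos":[-0.05,1.6,0],"twist":[0,0,0],"jaw":0.5},{"delta_pos":[-0.05,2.25,0],"twist":[0,0,0],"jaw":0.5},{"delta_pos":[-0.05,2.25,0],"twist":[0,0,0],"jaw":0.4},{"delta_pos":[-0.05,2.25,0],"twist":[0,0,0],"jaw":0.3},{"delta_pos":[-0.05,2.25,0],"twist":[0,0,0],"jaw":0.22},{"delta_pos":[-0.05,2.25,0],"twist":[0,0,0],"jaw":0.18},{"delta_pos":[-0.05,2.25,0],"twist":[0,0,0],"jaw":0.12},{"delta_pos":[-0.05,2.25,0],"twist":[0,0,0],"jaw":0.0},{"delta_pos":[-0.05,2.25,0],"twist":[0,0,0],"jaw":0.0}]' 30
python3 -m handwheel '[{"delta_pos":[0,0,0],"twist":[0,0,0],"jaw":0},{"delta_pos":[0,0,0],"twist":[0,0,0],"jaw":0},{"delta_pos":[0,-0.3,0],"twist":[0,0,0],"jaw":0},{"delta_pos":[0,-0.6,0],"twist":[0,0,0],"jaw":0},{"delta_pos":[0,-1.0,0],"twist":[0,0,0],"jaw":0},{"delta_pos":[0,-1.5,0],"twist":[0,0,0],"jaw":0},{"delta_pos":[0,-2.5,0],"twist":[0,0,0],"jaw":0},{"delta_pos":[0,-3.5,0],"twist":[0,0,0],"jaw":0},{"delta_pos":[0,-5.0,0],"twist":[0,0,0],"jaw":0},{"delta_pos":[0,-6.0,0],"twist":[0,0,0],"jaw":0}]'
python3 - <<'E'
from h import *
c=snap('scene','s3.png');crop(c,'s3c.png',342,165)
s=telemetry.sense();print(s['eef_pos'],s['grip_width'])
E
```

```text
time_s: 2.75
eef_pos: [526.3, -238.2, 98.2]
ee_rot: [-0.6, 0.6, -0.373, 0.374]
force: [0.5, -0.2, 1.7]
grip_width: 0.144
time_s: 3.58
eef_pos: [526.4, -238.3, 160.0]
ee_rot: [-0.6, 0.6, -0.373, 0.374]
force: [0.3, 0.3, 0.3]
grip_width: 0.145
[ 527.06563367 -238.66516614  161.66577703] 0.14486388894958227
```

View pics/s3c.png

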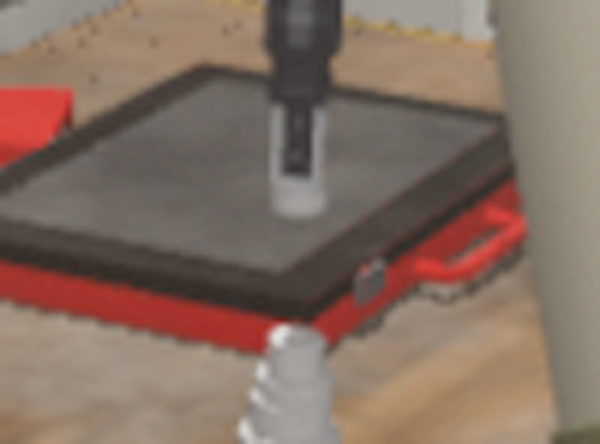

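```bash
python3 - <<'E'
from h import *
print(telemetry.sense()['eef_pos'],to(449.1,176.3,120),to(449.1,176.3,70))
E
```

```text
[ 527.06563367 -238.66516614  161.66577703] [-40.69   4.01  11.34] [-40.71   9.01  11.33]
```

```bash
python3 -m handwheel '[{"delta_pos":[-3.6,0.0,1.0],"twist":[0,0,0],"jaw":0},{"delta_pos":[-7.2,0.0,2.0],"twist":[0,0,0],"jaw":0},{"delta_pos":[-10.8,0.0,3.0],"twist":[0,0,0],"jaw":0},{"delta_pos":[-14.4,0.0,4.0],"twist":[0,0,0],"jaw":0},{"delta_pos":[-18.0,0.0,5.0],"twist":[0,0,0],"jaw":0},{"delta_pos":[-21.6,0.0,6.0],"twist":[0,0,0],"jaw":0},{"delta_pos":[-25.2,0.0,7.0],"twist":[0,0,0],"jaw":0},{"delta_pos":[-28.8,0.5,8.0],"twist":[0,0,0],"jaw":0},{"delta_pos":[-32.4,1.2,9.0],"twist":[0,0,0],"jaw":0},{"delta_pos":[-36.0,2.0,10.0],"twist":[0,0,0],"jaw":0}]'
python3 -m handwheel '[{"delta_pos":[-3.0,1.5,0.8],"twist":[0,0,0],"jaw":0},{"delta_pos":[-4.0,3.0,1.2],"twist":[0,0,0],"jaw":0},{"delta_pos":[-4.5,5.0,1.3],"twist":[0,0,0],"jaw":0},{"delta_pos":[-4.69,6.0,1.34],"twist":[0,0,0],"jaw":0},{"delta_pos":[-4.69,7.0,1.34],"twist":[0,0,0],"jaw":0},{"delta_pos":[-4.69,7.0,1.34],"twist":[0,0,0],"jaw":0},{"delta_pos":[-4.69,7.0,1.34],"twist":[0,0,0],"jaw":0},{"delta_pos":[-4.69,7.0,1.34],"twist":[0,0,0],"jaw":0},{"delta_pos":[-4.69,7.0,1.34],"twist":[0,0,0],"jaw":0},{"delta_pos":[-4.69,7.0,1.34],"twist":[0,0,0],"jaw":0}]'
python3 - <<'E'
from h import *
c=snap('scene','s4.png');c2=snap('top','t4.png');crop(c,'s4c.png',262,265,120,90,6)
s=telemetry.sense();print(s['eef_pos'],s['joints'],s['grip_width'],to(449.1,176.3,26))
E
```

```text
time_s: 4.47
eef_pos: [456.2, 130.8, 138.1]
ee_rot: [0.601, -0.6, 0.373, -0.374]
force: [1.6, -0.7, -0.4]
grip_width: 0.143
time_s: 5.3
eef_pos: [448.4, 176.9, 68.5]
ee_rot: [0.601, -0.6, 0.373, -0.374]
force: [0.1, -0.2, -0.7]
grip_width: 0.143
[448.20572416 176.97827829  68.22208255] [ 1.32323354e-01  4.23809188e-01  1.81850957e+00 -2.01311868e-05
  8.98418799e-01  1.24564303e+00] 0.14551492012215225 [0.1  4.22 0.05]
```

View pics/s4c.png

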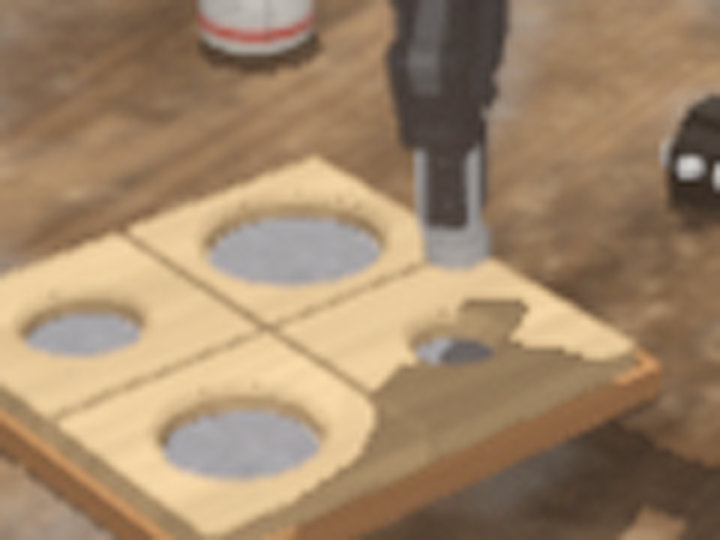

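View pics/t4.png

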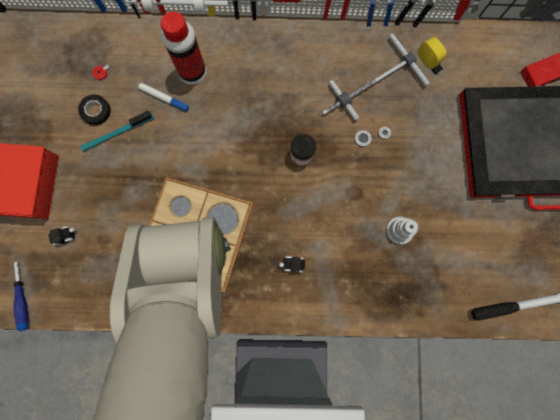

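```bash
cat >> h.py <<'E'
def proj(c,P):
    K=np.array([[c['fx'],0,c['cx']],[0,c['fy'],c['cy']],[0,0,1.]])
    return cv2.projectPoints(np.array(P,float).reshape(-1,3),c['rvec'],c['tvec'],K,None)[0].reshape(-1,2)
def circ(x,y,z,r,n=60):
    a=np.linspace(0,2*np.pi,n); return np.stack([x+r*np.cos(a),y+r*np.sin(a),0*a+z],-1)
def overlay(c,fn,circles,u,v,w=120,h=90,k=6):
    f=c['frame'][v-h//2:v+h//2,u-w//2:u+w//2,::-1]; f=cv2.resize(np.ascontiguousarray(f),None,fx=k,fy=k,interpolation=cv2.INTER_CUBIC)
    for C in circles:
        p=(proj(c,circ(*C))-[u-w//2,v-h//2]+.5)*k
        cv2.polylines(f,[p.round().astype(int)],True,(0,0,255),1)
    cv2.imwrite('pics/'+fn,f)
SE={24:(449.1,176.3,33),36:(566.9,243.7,45),48:(474.3,268.9,57),60:(541.7,151.1,69)}
E
python3 - <<'E'
from h import *
c=dict(np.load('pics/s4.png.npz'))
C=[(x,y,21,d/2) for x,y,d in SE.values()]+[(448.2,177,54.2,12)]
overlay(c,'s4o.png',C,262,265)
c=dict(np.load('pics/top0.png.npz'))
overlay(c,'t0o.png',[(x,y,21,d/2) for x,y,d in SE.values()]+[(526.3,-238,112,7)],195,235)
E
```

```text
(no output)
```

View pics/s4o.png

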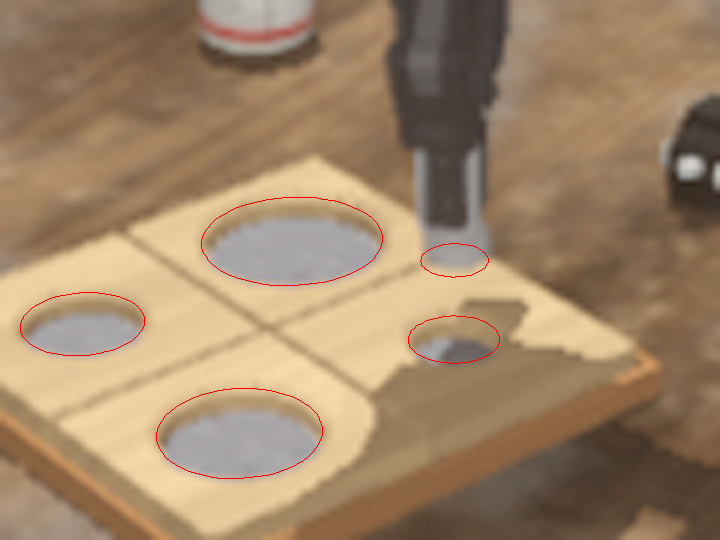

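View pics/t0o.png

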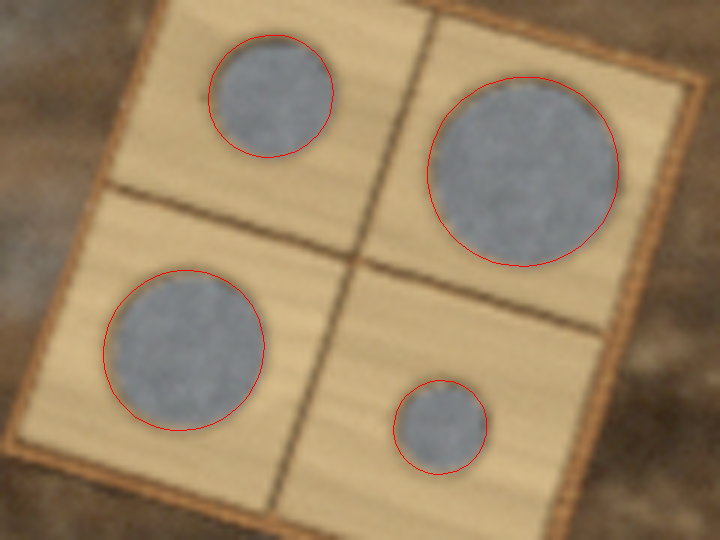

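Both overlays match the recesses and the hanging drift to about a millimetre. I'll lower and release it.

```bash
python3 -m handwheel '[{"delta_pos":[0.1,1.0,0.05],"twist":[0,0,0],"jaw":0},{"delta_pos":[0.1,2.0,0.05],"twist":[0,0,0],"jaw":0},{"delta_pos":[0.1,3.0,0.05],"twist":[0,0,0],"jaw":0},{"delta_pos":[0.1,3.7,0.05],"twist":[0,0,0],"jaw":0},{"delta_pos":[0.1,4.0,0.05],"twist":[0,0,0],"jaw":0},{"delta_pos":[0.1,4.2,0.05],"twist":[0,0,0],"jaw":0},{"delta_pos":[0.1,4.3,0.05],"twist":[0,0,0],"jaw":0},{"delta_pos":[0.1,4.3,0.05],"twist":[0,0,0],"jaw":0},{"delta_pos":[0.1,4.3,0.05],"twist":[0,0,0],"jaw":0},{"delta_pos":[0.1,4.3,0.05],"twist":[0,0,0],"jaw":0}]'
python3 - <<'E'
from h import *
c=snap('scene','s5.png');crop(c,'s5c.png',262,265,120,90,6)
s=telemetry.sense();print(s['eef_pos'],s['force'],s['grip_width'])
E
```

```text
time_s: 6.23
eef_pos: [448.8, 176.5, 25.1]
ee_rot: [0.6, -0.6, 0.373, -0.373]
force: [-2.0, -0.5, 6.3]
grip_width: 0.146
[448.79518902 176.48817791  25.1489731 ] [-3.12245464 -0.99900162  5.26906178] 0.14480593902885433
```

View pics/s5c.png

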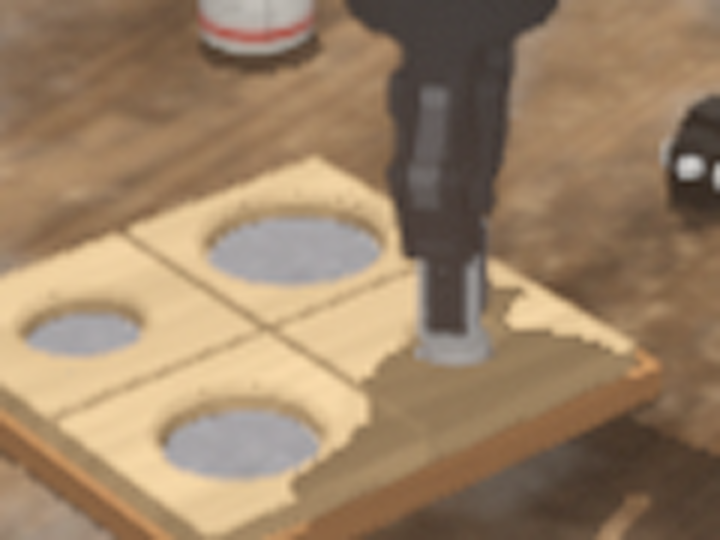

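It's seated, with 5 N of floor contact. I'll release and lift.

```bash
python3 -m handwheel '[{"delta_pos":[0,0,0],"twist":[0,0,0],"jaw":0.2},{"delta_pos":[0,0,0],"twist":[0,0,0],"jaw":0.4},{"delta_pos":[0,0,0],"twist":[0,0,0],"jaw":0.4},{"delta_pos":[0,0,0],"twist":[0,0,0],"jaw":0.4},{"delta_pos":[0,-1.5,0],"twist":[0,0,0],"jaw":0.4},{"delta_pos":[0,-3.5,0],"twist":[0,0,0],"jaw":0.4},{"delta_pos":[0,-6.5,0],"twist":[0,0,0],"jaw":0.5},{"delta_pos":[0,-10.0,0],"twist":[0,0,0],"jaw":0.6},{"delta_pos":[0,-12,0],"twist":[0,0,0],"jaw":0.65},{"delta_pos":[0,-12,0],"twist":[0,0,0],"jaw":0.65}]'
python3 - <<'E'
from h import *
c=snap('scene','s6.png');crop(c,'s6c.png',262,265,120,90,6)
s=telemetry.sense();print(s['eef_pos'],s['force'],s['grip_width'])
c=snap('top','t6.png')
W=cloud(c)[205:250,375:430].reshape(-1,3)
q=W[(W[:,2]>80)&(W[:,2]<95)]; ctr,r=cv2.minEnclosingCircle(q[:,:2].astype(np.float32));print(ctr,r,q.mean(0),np.median(q[:,2]))
overlay(c,'t6o.png',[(*ctr,84,13),(*ctr,84-18,18)],403,230)
print(to(*ctr,150))
E
```

```text
time_s: 7.12
eef_pos: [450.8, 176.8, 148.9]
ee_rot: [0.602, -0.599, 0.371, -0.376]
force: [0.2, 0.7, 0.5]
grip_width: 0.648
[449.75795159 176.57748101 146.49183359] [-1.09820723 -1.110993   -0.78066017] 0.649710413707284
(524.8089599609375, -240.4266815185547) 13.322066307067871 [ 524.1959307 -239.5338121   84.1668852] 84.42964775909772
[ 40.75  -0.51 -11.61]
```

View pics/s6c.png

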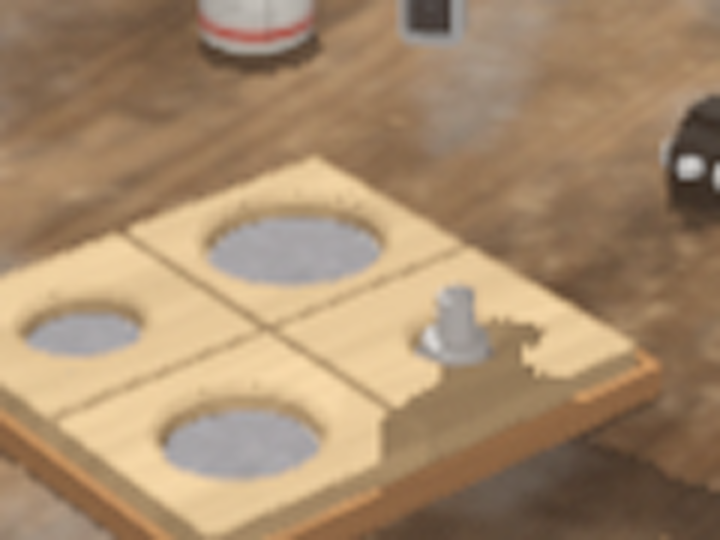

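View pics/t6o.png

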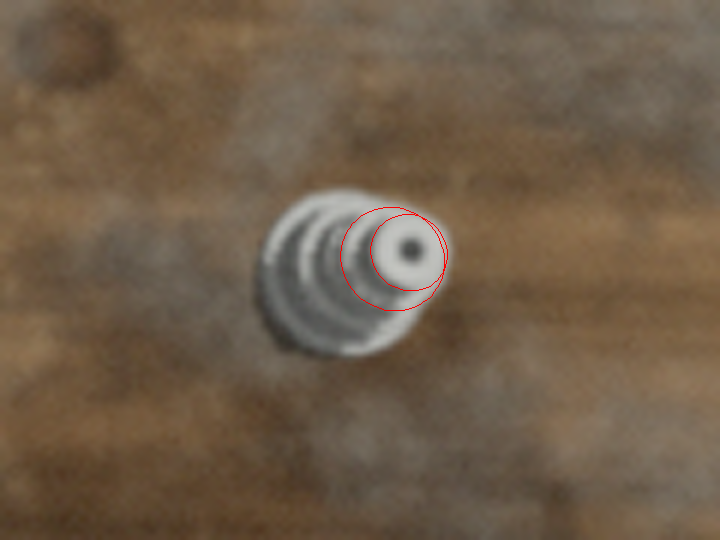

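The 24 stands upright in its recess at crop (455,330), and the stack is intact. The 36's top face is at (524.8,-240.2).

```bash
python3 -m handwheel '[{"delta_pos":[4.0,0,-1.1],"twist":[0,0,0],"jaw":0.65},{"delta_pos":[8.0,0,-2.2],"twist":[0,0,0],"jaw":0.65},{"delta_pos":[12.0,0,-3.3],"twist":[0,0,0],"jaw":0.65},{"delta_pos":[16.0,0,-4.4],"twist":[0,0,0],"jaw":0.65},{"delta_pos":[20.0,0,-5.5],"twist":[0,0,0],"jaw":0.65},{"delta_pos":[24.0,0,-6.6],"twist":[0,0,0],"jaw":0.65},{"delta_pos":[28.0,0,-7.7],"twist":[0,0,0],"jaw":0.65},{"delta_pos":[32.0,0,-8.8],"twist":[0,0,0],"jaw":0.65},{"delta_pos":[36.0,0,-9.9],"twist":[0,0,0],"jaw":0.65},{"delta_pos":[39.5,0,-11.1],"twist":[0,0,0],"jaw":0.65}]'
python3 -m handwheel '[{"delta_pos":[1.25,0.0,-0.5],"twist":[0,0,0],"jaw":0.65},{"delta_pos":[1.25,1.0,-0.5],"twist":[0,0,0],"jaw":0.65},{"delta_pos":[1.25,2.5,-0.5],"twist":[0,0,0],"jaw":0.65},{"delta_pos":[1.25,3.0,-0.5],"twist":[0,0,0],"jaw":0.65},{"delta_pos":[1.25,3.5,-0.5],"twist":[0,0,0],"jaw":0.65},{"delta_pos":[1.25,3.5,-0.5],"twist":[0,0,0],"jaw":0.65},{"delta_pos":[1.25,3.5,-0.5],"twist":[0,0,0],"jaw":0.65},{"delta_pos":[1.25,3.5,-0.5],"twist":[0,0,0],"jaw":0.65},{"delta_pos":[1.25,3.5,-0.5],"twist":[0,0,0],"jaw":0.65},{"delta_pos":[1.25,3.5,-0.5],"twist":[0,0,0],"jaw":0.65}]'
python3 - <<'E'
from h import *
print(telemetry.sense()['eef_pos'],to(524.8,-240.2,70), R_now().round(3).tolist())
E
```

```text
time_s: 8.05
eef_pos: [523.4, -229.2, 142.9]
ee_rot: [0.6, -0.6, 0.375, -0.373]
force: [0.8, 0.4, 0.7]
grip_width: 0.648
time_s: 8.88
eef_pos: [525.1, -240.4, 110.3]
ee_rot: [-0.6, 0.6, -0.373, 0.374]
force: [0.7, -0.1, 0.0]
grip_width: 0.649
[ 525.05178471 -240.35082816  110.26139365] [-0.03  4.03 -0.02] [[0.442, 0.001, 0.897], [-0.897, -0.0, 0.442], [0.001, -1.0, 0.0]]
```

```bash
python3 -m handwheel '[{"delta_pos":[0,1.0,0],"twist":[0,0,0],"jaw":0.65},{"delta_pos":[0,2.2,0],"twist":[0,0,0],"jaw":0.65},{"delta_pos":[0,3.4,0],"twist":[0,0,0],"jaw":0.65},{"delta_pos":[0,4.0,0],"twist":[0,0,0],"jaw":0.65},{"delta_pos":[0,4.0,0],"twist":[0,0,0],"jaw":0.5},{"delta_pos":[0,4.0,0],"twist":[0,0,0],"jaw":0.4},{"delta_pos":[0,4.0,0],"twist":[0,0,0],"jaw":0.32},{"delta_pos":[0,4.0,0],"twist":[0,0,0],"jaw":0.25},{"delta_pos":[0,4.0,0],"twist":[0,0,0],"jaw":0.1},{"delta_pos":[0,4.0,0],"twist":[0,0,0],"jaw":0.0}]' 30
python3 -m handwheel '[{"delta_pos":[0,0,0],"twist":[0,0,0],"jaw":0},{"delta_pos":[0,0,0],"twist":[0,0,0],"jaw":0},{"delta_pos":[0,-0.3,0],"twist":[0,0,0],"jaw":0},{"delta_pos":[0,-0.6,0],"twist":[0,0,0],"jaw":0},{"delta_pos":[0,-1.0,0],"twist":[0,0,0],"jaw":0},{"delta_pos":[0,-1.5,0],"twist":[0,0,0],"jaw":0},{"delta_pos":[0,-2.5,0],"twist":[0,0,0],"jaw":0},{"delta_pos":[0,-4,0],"twist":[0,0,0],"jaw":0},{"delta_pos":[0,-6.0,0],"twist":[0,0,0],"jaw":0},{"delta_pos":[0,-8.0,0],"twist":[0,0,0],"jaw":0}]'
python3 - <<'E'
from h import *
c=snap('scene','s7.png');crop(c,'s7c.png',342,165)
s=telemetry.sense();print(s['eef_pos'],s['grip_width'],to(566.9,243.7,150))
E
```

```text
time_s: 9.72
eef_pos: [525.3, -240.7, 70.6]
ee_rot: [-0.6, 0.6, -0.373, 0.374]
force: [0.1, 0.2, 4.3]
grip_width: 0.286
time_s: 10.55
eef_pos: [524.7, -240.2, 151.2]
ee_rot: [0.6, -0.6, 0.374, -0.373]
force: [-0.7, -0.6, 0.3]
grip_width: 0.289
[ 526.22388436 -241.25607027  155.55456737] 0.28554513323571756 [-41.7    0.38  25.09]
```

View pics/s7c.png

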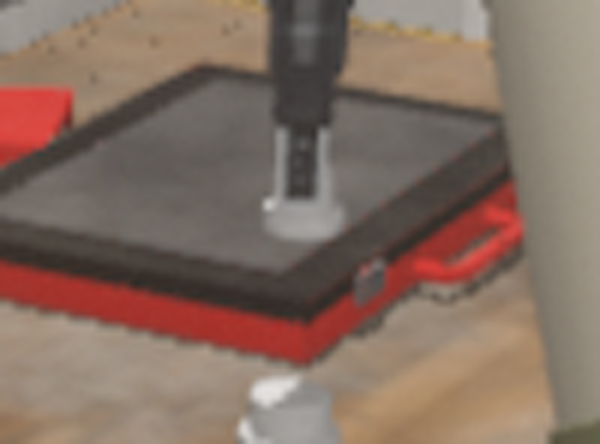

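```bash
python3 -m handwheel '[{"delta_pos":[-3.4,0,2.05],"twist":[0,0,0],"jaw":0},{"delta_pos":[-6.8,0,4.1],"twist":[0,0,0],"jaw":0},{"delta_pos":[-10.2,0,6.15],"twist":[0,0,0],"jaw":0},{"delta_pos":[-13.6,0,8.2],"twist":[0,0,0],"jaw":0},{"delta_pos":[-17.0,0,10.25],"twist":[0,0,0],"jaw":0},{"delta_pos":[-20.4,0,12.3],"twist":[0,0,0],"jaw":0},{"delta_pos":[-23.8,0,14.35],"twist":[0,0,0],"jaw":0},{"delta_pos":[-27.2,0,16.4],"twist":[0,0,0],"jaw":0},{"delta_pos":[-30.6,0,18.45],"twist":[0,0,0],"jaw":0},{"delta_pos":[-34.0,0,20.5],"twist":[0,0,0],"jaw":0}]'
python3 -m handwheel '[{"delta_pos":[-3.4,0.5,2.05],"twist":[0,0,0],"jaw":0},{"delta_pos":[-6.0,2,3.7],"twist":[0,0,0],"jaw":0},{"delta_pos":[-7.57,4.0,4.65],"twist":[0,0,0],"jaw":0},{"delta_pos":[-7.57,6.0,4.65],"twist":[0,0,0],"jaw":0},{"delta_pos":[-7.57,7.5,4.65],"twist":[0,0,0],"jaw":0},{"delta_pos":[-7.57,8.0,4.65],"twist":[0,0,0],"jaw":0},{"delta_pos":[-7.57,8.0,4.65],"twist":[0,0,0],"jaw":0},{"delta_pos":[-7.57,8.0,4.65],"twist":[0,0,0],"jaw":0},{"delta_pos":[-7.57,8.0,4.65],"twist":[0,0,0],"jaw":0},{"delta_pos":[-7.57,8.0,4.65],"twist":[0,0,0],"jaw":0}]'
python3 - <<'E'
from h import *
c=snap('scene','s8.png')
s=telemetry.sense();p=s['eef_pos'];print(p,s['joints'],s['grip_width'],to(566.9,243.7,25))
overlay(c,'s8o.png',[(566.9,243.7,21,22.5),(p[0],p[1],p[2]-14,18)],240,260)
c=snap('top','t8.png')
W=cloud(c)[205:250,375:430].reshape(-1,3)
q=W[(W[:,2]>51)&(W[:,2]<65)]; ctr,r=cv2.minEnclosingCircle(q[:,:2].astype(np.float32));print(ctr,r,q.mean(0),np.median(q[:,2]))
overlay(c,'t8o.png',[(*ctr,56,19)],403,230)
E
```

```text
time_s: 11.43
eef_pos: [558.3, 157.3, 150.5]
ee_rot: [0.601, -0.6, 0.373, -0.374]
force: [0.9, -0.1, -1.2]
grip_width: 0.285
time_s: 12.27
eef_pos: [567.3, 243.6, 71.1]
ee_rot: [0.601, -0.6, 0.373, -0.374]
force: [-0.2, -0.0, -0.8]
grip_width: 0.288
[567.22835297 243.60079611  70.85095048] [2.16109225e-01 6.68830988e-01 1.38596700e+00 1.37262910e-05
 1.08512668e+00 1.32941819e+00] 0.2853457118038019 [-0.03  4.59 -0.03]
(525.48388671875, -238.7438201904297) 19.38149070739746 [ 525.07024663 -238.56657923   56.21649306] 56.349062681488405
```

View pics/s8o.png

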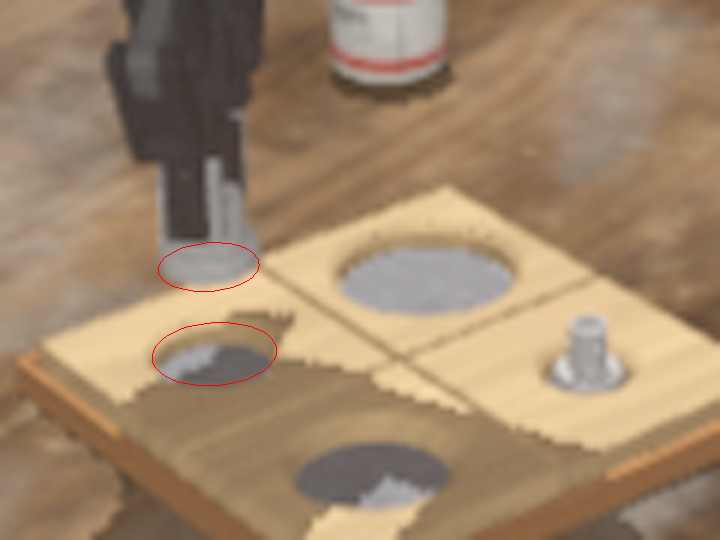

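View pics/t8o.png

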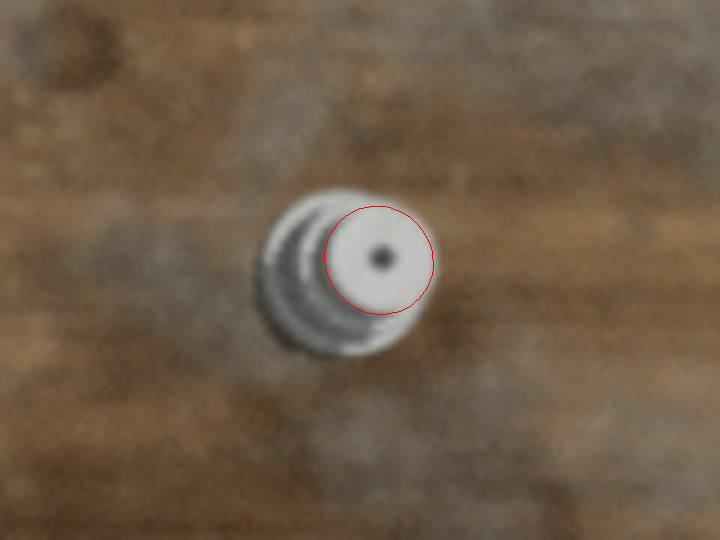

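The hanging 36 lines up with its recess, and the 48's top face is fitted at (525.3,-238.8). I'll lower it and release.

```bash
python3 -m handwheel '[{"delta_pos":[0,1.0,0],"twist":[0,0,0],"jaw":0},{"delta_pos":[0,2.0,0],"twist":[0,0,0],"jaw":0},{"delta_pos":[0,3.0,0],"twist":[0,0,0],"jaw":0},{"delta_pos":[0,3.8,0],"twist":[0,0,0],"jaw":0},{"delta_pos":[0,4.2,0],"twist":[0,0,0],"jaw":0},{"delta_pos":[0,4.4,0],"twist":[0,0,0],"jaw":0},{"delta_pos":[0,4.6,0],"twist":[0,0,0],"jaw":0},{"delta_pos":[0,4.6,0],"twist":[0,0,0],"jaw":0},{"delta_pos":[0,4.6,0],"twist":[0,0,0],"jaw":0},{"delta_pos":[0,4.6,0],"twist":[0,0,0],"jaw":0}]'
python3 - <<'E'
from h import *
c=snap('scene','s9.png');crop(c,'s9c.png',240,260,120,90,6)
s=telemetry.sense();print(s['eef_pos'],s['force'],s['grip_width'])
E
```

```text
time_s: 13.2
eef_pos: [566.6, 243.7, 25.4]
ee_rot: [-0.6, 0.601, -0.373, 0.373]
force: [-7.7, -2.2, 16.5]
grip_width: 0.287
[566.60087715 243.71234644  25.47939317] [-8.84015967 -2.14513237 15.48337816] 0.2870986490053834
```

View pics/s9c.png

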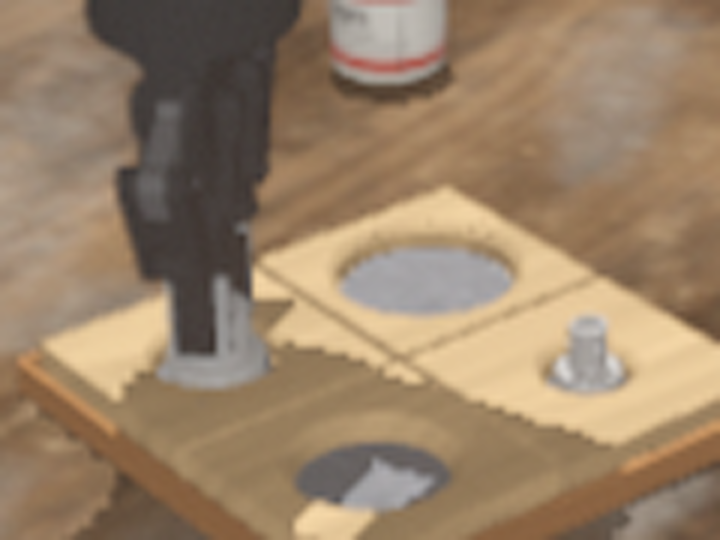

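```bash
python3 -m handwheel '[{"delta_pos":[0,-0.05,0],"twist":[0,0,0],"jaw":0.35},{"delta_pos":[0,-0.05,0],"twist":[0,0,0],"jaw":0.5},{"delta_pos":[0,-0.05,0],"twist":[0,0,0],"jaw":0.55},{"delta_pos":[0,-0.05,0],"twist":[0,0,0],"jaw":0.55},{"delta_pos":[0,-1.5,0],"twist":[0,0,0],"jaw":0.55},{"delta_pos":[0,-3.5,0],"twist":[0,0,0],"jaw":0.6},{"delta_pos":[0,-6.5,0],"twist":[0,0,0],"jaw":0.7},{"delta_pos":[0,-9.0,0],"twist":[0,0,0],"jaw":0.75},{"delta_pos":[0,-10,0],"twist":[0,0,0],"jaw":0.75},{"delta_pos":[0,-10,0],"twist":[0,0,0],"jaw":0.75}]'
python3 - <<'E'
from h import *
c=snap('scene','s10.png');crop(c,'s10c.png',240,260,120,90,6)
s=telemetry.sense();print(s['eef_pos'],s['force'],s['grip_width'],to(525.3,-238.8,125))
E
```

```text
time_s: 14.08
eef_pos: [567.8, 243.9, 126.0]
ee_rot: [0.602, -0.599, 0.372, -0.375]
force: [-1.1, 0.6, -0.3]
grip_width: 0.752
[566.89348441 243.70633019 123.78214672] [-0.01599701 -0.10215783 -0.25164209] 0.7538919968080006 [ 41.44  -0.13 -25.06]
```

View pics/s10c.png

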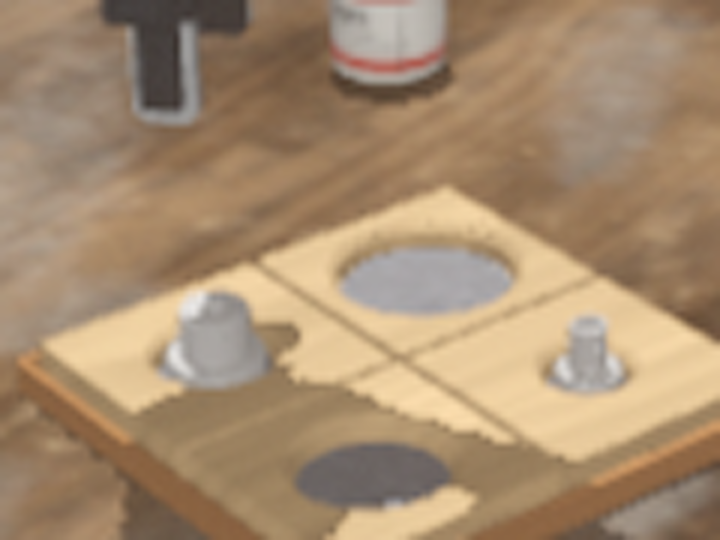

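The 36 is upright in its recess at crop (215,350). Next is the 48.

```bash
python3 -m handwheel '[{"delta_pos":[3.4,0,-2.05],"twist":[0,0,0],"jaw":0.75},{"delta_pos":[6.8,0,-4.1],"twist":[0,0,0],"jaw":0.75},{"delta_pos":[10.2,0,-6.15],"twist":[0,0,0],"jaw":0.75},{"delta_pos":[13.6,0,-8.2],"twist":[0,0,0],"jaw":0.75},{"delta_pos":[17.0,0,-10.25],"twist":[0,0,0],"jaw":0.75},{"delta_pos":[20.4,0,-12.3],"twist":[0,0,0],"jaw":0.75},{"delta_pos":[23.8,0,-14.35],"twist":[0,0,0],"jaw":0.75},{"delta_pos":[27.2,0,-16.4],"twist":[0,0,0],"jaw":0.75},{"delta_pos":[30.6,0,-18.45],"twist":[0,0,0],"jaw":0.75},{"delta_pos":[34.0,0,-20.5],"twist":[0,0,0],"jaw":0.75}]'
python3 -m handwheel '[{"delta_pos":[3.4,0.0,-2.05],"twist":[0,0,0],"jaw":0.75},{"delta_pos":[6.0,0,-3.7],"twist":[0,0,0],"jaw":0.75},{"delta_pos":[7.44,0.5,-4.56],"twist":[0,0,0],"jaw":0.75},{"delta_pos":[7.44,1.5,-4.56],"twist":[0,0,0],"jaw":0.75},{"delta_pos":[7.44,3.0,-4.56],"twist":[0,0,0],"jaw":0.75},{"delta_pos":[7.44,4.0,-4.56],"twist":[0,0,0],"jaw":0.75},{"delta_pos":[7.44,4.0,-4.56],"twist":[0,0,0],"jaw":0.75},{"delta_pos":[7.44,4.0,-4.56],"twist":[0,0,0],"jaw":0.75},{"delta_pos":[7.44,4.0,-4.56],"twist":[0,0,0],"jaw":0.75},{"delta_pos":[7.44,4.0,-4.56],"twist":[0,0,0],"jaw":0.75}]'
python3 - <<'E'
from h import *
print(telemetry.sense()['eef_pos'],to(525.3,-238.9,42), R_now().round(3).tolist())
E
```

```text
time_s: 14.97
eef_pos: [531.8, -153.4, 121.7]
ee_rot: [-0.6, 0.6, -0.375, 0.372]
force: [0.8, -0.3, 0.4]
grip_width: 0.754
time_s: 15.8
eef_pos: [525.5, -238.6, 84.4]
ee_rot: [-0.6, 0.601, -0.373, 0.374]
force: [0.2, 0.0, 0.1]
grip_width: 0.755
[ 525.50033894 -238.61288468   84.38838972] [ 0.01  4.24 -0.03] [[0.443, 0.001, 0.897], [-0.897, -0.001, 0.443], [0.001, -1.0, 0.001]]
```

```bash
python3 -m handwheel '[{"delta_pos":[0,1.0,0],"twist":[0,0,0],"jaw":0.75},{"delta_pos":[0,2.2,0],"twist":[0,0,0],"jaw":0.75},{"delta_pos":[0,3.4,0],"twist":[0,0,0],"jaw":0.75},{"delta_pos":[0,4.2,0],"twist":[0,0,0],"jaw":0.75},{"delta_pos":[0,4.2,0],"twist":[0,0,0],"jaw":0.65},{"delta_pos":[0,4.2,0],"twist":[0,0,0],"jaw":0.55},{"delta_pos":[0,4.2,0],"twist":[0,0,0],"jaw":0.47},{"delta_pos":[0,4.2,0],"twist":[0,0,0],"jaw":0.4},{"delta_pos":[0,4.2,0],"twist":[0,0,0],"jaw":0.2},{"delta_pos":[0,4.2,0],"twist":[0,0,0],"jaw":0.0}]' 40
python3 -m handwheel '[{"delta_pos":[0,0,0],"twist":[0,0,0],"jaw":0},{"delta_pos":[0,0,0],"twist":[0,0,0],"jaw":0},{"delta_pos":[0,-0.3,0],"twist":[0,0,0],"jaw":0},{"delta_pos":[0,-0.6,0],"twist":[0,0,0],"jaw":0},{"delta_pos":[0,-1.0,0],"twist":[0,0,0],"jaw":0},{"delta_pos":[0,-1.5,0],"twist":[0,0,0],"jaw":0},{"delta_pos":[0,-2.5,0],"twist":[0,0,0],"jaw":0},{"delta_pos":[0,-4,0],"twist":[0,0,0],"jaw":0},{"delta_pos":[0,-6.0,0],"twist":[0,0,0],"jaw":0},{"delta_pos":[0,-8.0,0],"twist":[0,0,0],"jaw":0}]'
python3 - <<'E'
from h import *
c=snap('scene','s11.png');crop(c,'s11c.png',342,185)
s=telemetry.sense();print(s['eef_pos'],s['grip_width'],to(474.3,268.9,122))
E
```

```text
time_s: 16.63
eef_pos: [525.5, -239.1, 42.5]
ee_rot: [-0.6, 0.6, -0.373, 0.374]
force: [0.7, 0.0, 4.0]
grip_width: 0.423
time_s: 17.47
eef_pos: [524.9, -238.7, 123.1]
ee_rot: [0.6, -0.6, 0.374, -0.373]
force: [-0.3, -0.3, -0.7]
grip_width: 0.425
[ 526.5690975  -239.74974435  127.48864775] 0.42662326434263015 [-47.94   0.32  17.8 ]
```

View pics/s11c.png

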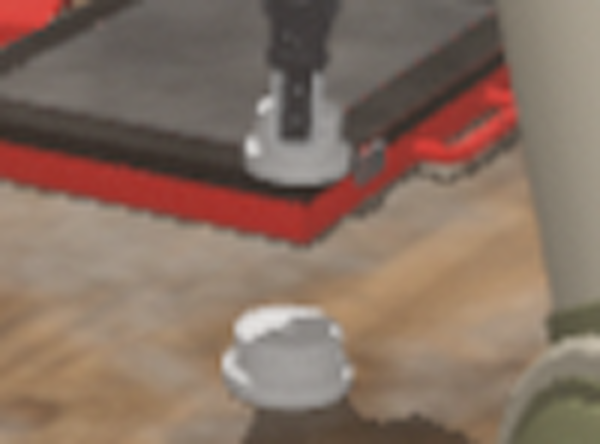

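The 48 is lifted, with the 60 left alone at crop (285,355). I'll carry it over.

```bash
python3 -m handwheel '[{"delta_pos":[-3.7,0,1.38],"twist":[0,0,0],"jaw":0},{"delta_pos":[-7.4,0,2.76],"twist":[0,0,0],"jaw":0},{"delta_pos":[-11.1,0,4.14],"twist":[0,0,0],"jaw":0},{"delta_pos":[-14.8,0,5.52],"twist":[0,0,0],"jaw":0},{"delta_pos":[-18.5,0,6.9],"twist":[0,0,0],"jaw":0},{"delta_pos":[-22.2,0,8.28],"twist":[0,0,0],"jaw":0},{"delta_pos":[-25.9,0,9.66],"twist":[0,0,0],"jaw":0},{"delta_pos":[-29.6,0,11.04],"twist":[0,0,0],"jaw":0},{"delta_pos":[-33.3,0,12.42],"twist":[0,0,0],"jaw":0},{"delta_pos":[-37.0,0,13.8],"twist":[0,0,0],"jaw":0}]'
python3 -m handwheel '[{"delta_pos":[-3.7,0,1.38],"twist":[0,0,0],"jaw":0},{"delta_pos":[-7.0,0,2.6],"twist":[0,0,0],"jaw":0},{"delta_pos":[-9.5,0.7,3.6],"twist":[0,0,0],"jaw":0},{"delta_pos":[-10.8,2.0,4.1],"twist":[0,0,0],"jaw":0},{"delta_pos":[-10.8,4.0,4.1],"twist":[0,0,0],"jaw":0},{"delta_pos":[-10.8,5.0,4.1],"twist":[0,0,0],"jaw":0},{"delta_pos":[-10.8,5.5,4.1],"twist":[0,0,0],"jaw":0},{"delta_pos":[-10.8,5.5,4.1],"twist":[0,0,0],"jaw":0},{"delta_pos":[-10.8,5.5,4.1],"twist":[0,0,0],"jaw":0},{"delta_pos":[-10.8,5.5,4.1],"twist":[0,0,0],"jaw":0}]'
python3 - <<'E'
from h import *
c=snap('scene','s12.png')
s=telemetry.sense();p=s['eef_pos'];print(p,s['joints'],s['grip_width'],to(474.3,268.9,25))
overlay(c,'s12o.png',[(474.3,268.9,21,28.5),(p[0],p[1],p[2]-14,24)],240,270)
c=snap('top','t12.png')
W=cloud(c)[205:250,375:430].reshape(-1,3)
q=W[(W[:,2]>24)&(W[:,2]<34)]; ctr,r=cv2.minEnclosingCircle(q[:,:2].astype(np.float32));print(ctr,r,q.mean(0),np.median(q[:,2]))
overlay(c,'t12o.png',[(*ctr,28,25)],403,230)
E
```

```text
time_s: 18.35
eef_pos: [484.9, 156.0, 122.3]
ee_rot: [0.601, -0.6, 0.373, -0.374]
force: [1.3, -0.3, -0.7]
grip_width: 0.422
time_s: 19.18
eef_pos: [475.1, 268.8, 67.8]
ee_rot: [0.601, -0.6, 0.373, -0.374]
force: [-0.2, -0.0, -0.7]
grip_width: 0.422
[475.03685289 268.89092836  67.78257625] [3.00350438e-01 5.39217633e-01 1.62574118e+00 5.41225613e-05
 9.74984364e-01 1.41399254e+00] 0.4227501819874916 [-0.03  4.28 -0.07]
(525.4700927734375, -239.8544158935547) 25.49728012084961 [ 525.46572707 -238.9312766    28.4609198 ] 28.527676672851833
```

View pics/s12o.png

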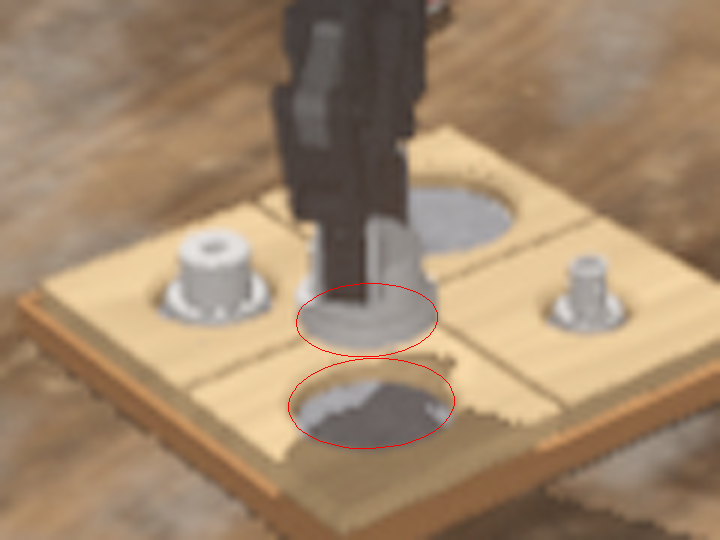

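View pics/t12o.png

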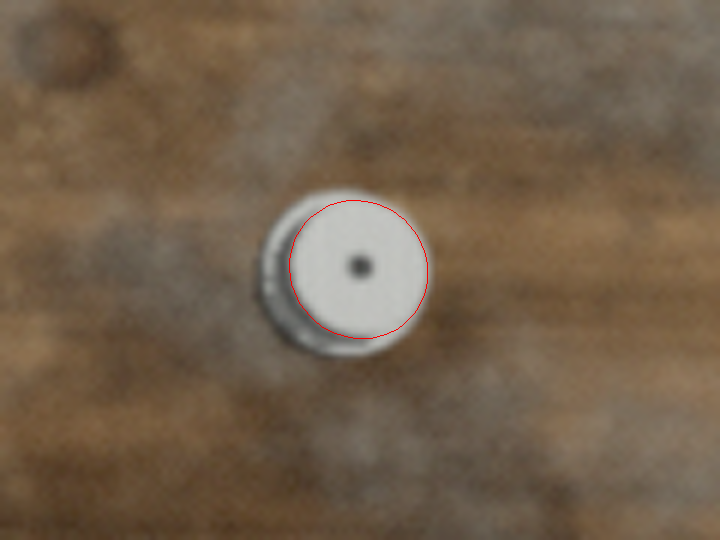

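```bash
python3 - <<'E'
from h import *
c=dict(np.load('pics/s12.png.npz'));W=cloud(c)
for v in range(270,290): print(v,W[v,241].round(0),W[v,236].round(0),W[v,247].round(0))
p=(475,268.9,53.8); print(proj(c,[p,(475,268.9,58)]))
E
```

```text
270 [457. 288.  87.] [461. 299.  91.] [456. 271.  79.]
271 [455. 291.  87.] [462. 298.  88.] [458. 269.  75.]
272 [457. 289.  83.] [465. 295.  83.] [459. 268.  72.]
273 [457. 289.  81.] [464. 296.  82.] [455. 273.  73.]
274 [458. 288.  78.] [463. 297.  80.] [455. 272.  71.]
275 [458. 288.  75.] [464. 296.  77.] [456. 272.  68.]
276 [457. 290.  74.] [466. 294.  73.] [457. 270.  65.]
277 [459. 287.  70.] [468. 292.  69.] [456. 272.  63.]
278 [463. 283.  64.] [471. 288.  64.] [454. 275.  63.]
279 [461. 285.  63.] [468. 292.  64.] [454. 275.  61.]
280 [459. 288.  63.] [467. 293.  63.] [453. 276.  59.]
281 [458. 288.  61.] [470. 290.  58.] [451. 279.  59.]
282 [457. 290.  61.] [470. 290.  56.] [452. 277.  56.]
283 [460. 286.  55.] [468. 293.  56.] [485. 236.  21.]
284 [491. 248.  23.] [501. 254.  22.] [482. 240.  21.]
285 [494. 246.  18.] [499. 255.  21.] [481. 241.  20.]
286 [491. 250.  19.] [500. 254.  18.] [481. 241.  18.]
287 [492. 248.  15.] [499. 256.  17.] [480. 243.  17.]
288 [489. 251.  15.] [501. 254.  13.] [481. 242.  13.]
289 [487. 254.  15.] [498. 258.  13.] [479. 245.  13.]
[[240.61028484 277.66694341]
 [240.54701055 275.88361898]]
```

Depth puts the held 48's underside at z≈54.5, centred on the TCP as expected. I'll lower it.

```bash
python3 -m handwheel '[{"delta_pos":[0,1.0,-0.05],"twist":[0,0,0],"jaw":0},{"delta_pos":[0,2.0,-0.05],"twist":[0,0,0],"jaw":0},{"delta_pos":[0,3.0,-0.05],"twist":[0,0,0],"jaw":0},{"delta_pos":[0,3.6,-0.05],"twist":[0,0,0],"jaw":0},{"delta_pos":[0,3.9,-0.05],"twist":[0,0,0],"jaw":0},{"delta_pos":[0,4.1,-0.05],"twist":[0,0,0],"jaw":0},{"delta_pos":[0,4.25,-0.05],"twist":[0,0,0],"jaw":0},{"delta_pos":[0,4.25,-0.05],"twist":[0,0,0],"jaw":0},{"delta_pos":[0,4.25,-0.05],"twist":[0,0,0],"jaw":0},{"delta_pos":[0,4.25,-0.05],"twist":[0,0,0],"jaw":0}]'
python3 - <<'E'
from h import *
c=snap('scene','s13.png');crop(c,'s13c.png',240,270,120,90,6)
s=telemetry.sense();print(s['eef_pos'],s['force'],s['grip_width'])
E
```

```text
time_s: 20.12
eef_pos: [473.8, 268.9, 25.4]
ee_rot: [-0.6, 0.601, -0.373, 0.373]
force: [-6.0, -1.7, 11.6]
grip_width: 0.423
[473.8338446  268.86360839  25.4186453 ] [-5.85410403 -2.58064805 11.48897956] 0.4255151358325044
```

View pics/s13c.png

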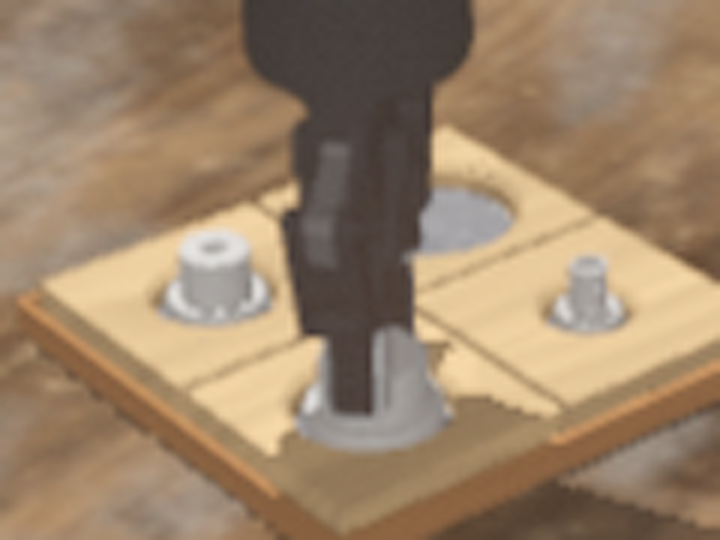

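The flange is down in the recess at crop (372,430). I'll release and open fully for the 60.

```bash
python3 -m handwheel '[{"delta_pos":[0,-0.05,0],"twist":[0,0,0],"jaw":0.5},{"delta_pos":[0,-0.05,0],"twist":[0,0,0],"jaw":0.6},{"delta_pos":[0,-0.05,0],"twist":[0,0,0],"jaw":0.65},{"delta_pos":[0,-0.05,0],"twist":[0,0,0],"jaw":0.65},{"delta_pos":[0,-1.5,0],"twist":[0,0,0],"jaw":0.65},{"delta_pos":[0,-3.5,0],"twist":[0,0,0],"jaw":0.75},{"delta_pos":[0,-6.5,0],"twist":[0,0,0],"jaw":0.85},{"delta_pos":[0,-8.5,0],"twist":[0,0,0],"jaw":0.9},{"delta_pos":[0,-9,0],"twist":[0,0,0],"jaw":0.9},{"delta_pos":[0,-9,0],"twist":[0,0,0],"jaw":0.9}]'
python3 - <<'E'
from h import *
c=snap('scene','s14.png');crop(c,'s14c.png',240,270,120,90,6)
s=telemetry.sense();print(s['eef_pos'],s['force'],s['grip_width'],to(525.5,-239.1,114))
E
```

```text
time_s: 21.0
eef_pos: [474.6, 269.1, 115.4]
ee_rot: [0.601, -0.6, 0.373, -0.374]
force: [-0.3, 0.2, -0.3]
grip_width: 0.902
[473.85800217 268.82413904 113.91787836] [ 0.42088533  0.15822249 -0.16776812] 0.900032285791301 [ 4.785e+01 -1.000e-02 -1.781e+01]
```

View pics/s14c.png

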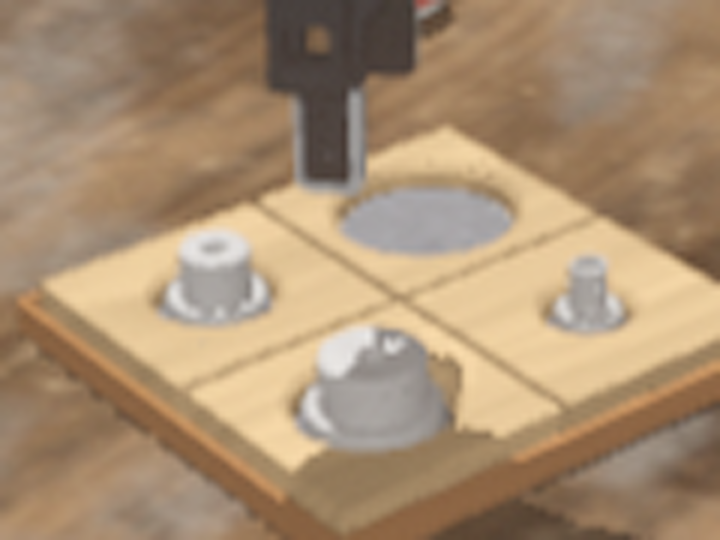

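The 48 is seated at crop (372,420). Last is the 60.

```bash
python3 -m handwheel '[{"delta_pos":[3.7,0,-1.38],"twist":[0,0,0],"jaw":0.9},{"delta_pos":[7.4,0,-2.76],"twist":[0,0,0],"jaw":0.9},{"delta_pos":[11.1,0,-4.14],"twist":[0,0,0],"jaw":0.9},{"delta_pos":[14.8,0,-5.52],"twist":[0,0,0],"jaw":0.9},{"delta_pos":[18.5,0,-6.9],"twist":[0,0,0],"jaw":0.9},{"delta_pos":[22.2,0,-8.28],"twist":[0,0,0],"jaw":0.9},{"delta_pos":[25.9,0,-9.66],"twist":[0,0,0],"jaw":0.9},{"delta_pos":[29.6,0,-11.04],"twist":[0,0,0],"jaw":0.9},{"delta_pos":[33.3,0,-12.42],"twist":[0,0,0],"jaw":0.9},{"delta_pos":[37.0,0,-13.8],"twist":[0,0,0],"jaw":0.9}]'
python3 -m handwheel '[{"delta_pos":[3.7,0,-1.38],"twist":[0,0,0],"jaw":0.9},{"delta_pos":[7.0,0,-2.6],"twist":[0,0,0],"jaw":0.9},{"delta_pos":[9.5,0,-3.6],"twist":[0,0,0],"jaw":0.9},{"delta_pos":[10.85,0.5,-4.01],"twist":[0,0,0],"jaw":0.9},{"delta_pos":[10.85,2.0,-4.01],"twist":[0,0,0],"jaw":0.9},{"delta_pos":[10.85,4.0,-4.01],"twist":[0,0,0],"jaw":0.9},{"delta_pos":[10.85,5.5,-4.01],"twist":[0,0,0],"jaw":0.9},{"delta_pos":[10.85,5.5,-4.01],"twist":[0,0,0],"jaw":0.9},{"delta_pos":[10.85,5.5,-4.01],"twist":[0,0,0],"jaw":0.9},{"delta_pos":[10.85,5.5,-4.01],"twist":[0,0,0],"jaw":0.9}]'
python3 - <<'E'
from h import *
print(telemetry.sense()['eef_pos'],to(525.5,-239.1,13), R_now().round(3).tolist())
E
```

```text
time_s: 21.88
eef_pos: [512.8, -125.7, 112.6]
ee_rot: [-0.6, 0.6, -0.375, 0.373]
force: [1.3, 0.1, -0.2]
grip_width: 0.901
time_s: 22.72
eef_pos: [526.0, -238.7, 59.6]
ee_rot: [0.601, -0.6, 0.373, -0.373]
force: [0.2, 0.2, 0.3]
grip_width: 0.899
[ 525.97161998 -238.7470955    59.59518973] [ 0.01  4.66 -0.06] [[0.442, 0.0, 0.897], [-0.897, -0.0, 0.442], [0.0, -1.0, 0.0]]
```

```bash
python3 -m handwheel '[{"delta_pos":[0,1.2,-0.05],"twist":[0,0,0],"jaw":0.9},{"delta_pos":[0,2.5,-0.05],"twist":[0,0,0],"jaw":0.9},{"delta_pos":[0,3.8,-0.05],"twist":[0,0,0],"jaw":0.9},{"delta_pos":[0,4.6,-0.05],"twist":[0,0,0],"jaw":0.9},{"delta_pos":[0,4.6,-0.05],"twist":[0,0,0],"jaw":0.8},{"delta_pos":[0,4.6,-0.05],"twist":[0,0,0],"jaw":0.7},{"delta_pos":[0,4.6,-0.05],"twist":[0,0,0],"jaw":0.6},{"delta_pos":[0,4.6,-0.05],"twist":[0,0,0],"jaw":0.5},{"delta_pos":[0,4.6,-0.05],"twist":[0,0,0],"jaw":0.3},{"delta_pos":[0,4.6,-0.05],"twist":[0,0,0],"jaw":0.0}]' 50
python3 -m handwheel '[{"delta_pos":[0,0,0],"twist":[0,0,0],"jaw":0},{"delta_pos":[0,0,0],"twist":[0,0,0],"jaw":0},{"delta_pos":[0,-0.3,0],"twist":[0,0,0],"jaw":0},{"delta_pos":[0,-0.6,0],"twist":[0,0,0],"jaw":0},{"delta_pos":[0,-1.0,0],"twist":[0,0,0],"jaw":0},{"delta_pos":[0,-1.5,0],"twist":[0,0,0],"jaw":0},{"delta_pos":[0,-2.5,0],"twist":[0,0,0],"jaw":0},{"delta_pos":[0,-4,0],"twist":[0,0,0],"jaw":0},{"delta_pos":[0,-6.5,0],"twist":[0,0,0],"jaw":0},{"delta_pos":[0,-9.5,0],"twist":[0,0,0],"jaw":0}]'
python3 - <<'E'
from h import *
c=snap('scene','s15.png');crop(c,'s15c.png',342,185)
s=telemetry.sense();print(s['eef_pos'],s['grip_width'],to(541.7,151.1,109))
E
```

```text
time_s: 23.55
eef_pos: [525.7, -239.6, 14.5]
ee_rot: [-0.6, 0.6, -0.373, 0.374]
force: [-1.1, 1.1, 6.1]
grip_width: 0.56
time_s: 24.38
eef_pos: [524.6, -238.8, 108.8]
ee_rot: [0.6, -0.6, 0.374, -0.373]
force: [0.1, -0.9, -1.5]
grip_width: 0.56
[ 527.20739776 -240.58828889  115.92491865] 0.5586074582421524 [-34.49   0.5   18.62]
```

View pics/s15c.png

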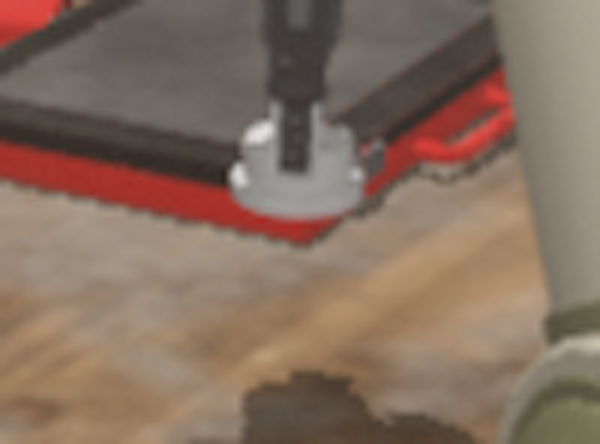

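```bash
python3 -m handwheel '[{"delta_pos":[-3.2,0,1.75],"twist":[0,0,0],"jaw":0},{"delta_pos":[-6.4,0,3.5],"twist":[0,0,0],"jaw":0},{"delta_pos":[-9.6,0,5.25],"twist":[0,0,0],"jaw":0},{"delta_pos":[-12.8,0,7.0],"twist":[0,0,0],"jaw":0},{"delta_pos":[-16.0,0,8.75],"twist":[0,0,0],"jaw":0},{"delta_pos":[-19.2,0,10.5],"twist":[0,0,0],"jaw":0},{"delta_pos":[-22.4,0,12.25],"twist":[0,0,0],"jaw":0},{"delta_pos":[-25.6,0,14.0],"twist":[0,0,0],"jaw":0},{"delta_pos":[-28.8,0,15.75],"twist":[0,0,0],"jaw":0},{"delta_pos":[-31.5,0,17.2],"twist":[0,0,0],"jaw":0}]'
python3 -m handwheel '[{"delta_pos":[-2.0,0,1.0],"twist":[0,0,0],"jaw":0},{"delta_pos":[-2.8,0.5,1.5],"twist":[0,0,0],"jaw":0},{"delta_pos":[-2.8,1.5,1.5],"twist":[0,0,0],"jaw":0},{"delta_pos":[-2.8,2.5,1.5],"twist":[0,0,0],"jaw":0},{"delta_pos":[-2.8,3.5,1.5],"twist":[0,0,0],"jaw":0},{"delta_pos":[-2.8,4.0,1.5],"twist":[0,0,0],"jaw":0},{"delta_pos":[-2.8,4.0,1.5],"twist":[0,0,0],"jaw":0},{"delta_pos":[-2.8,4.0,1.5],"twist":[0,0,0],"jaw":0},{"delta_pos":[-2.8,4.0,1.5],"twist":[0,0,0],"jaw":0},{"delta_pos":[-2.8,4.0,1.5],"twist":[0,0,0],"jaw":0}]'
python3 - <<'E'
from h import *
c=snap('scene','s16.png')
s=telemetry.sense();p=s['eef_pos'];print(p,s['grip_width'],to(541.7,151.1,24.5))
overlay(c,'s16o.png',[(541.7,151.1,21,34.5),(p[0],p[1],p[2]-14,30)],250,260)
E
```

```text
time_s: 25.27
eef_pos: [540.2, 121.7, 109.1]
ee_rot: [0.601, -0.6, 0.373, -0.374]
force: [0.8, 0.5, -2.0]
grip_width: 0.558
time_s: 26.1
eef_pos: [541.7, 150.8, 68.8]
ee_rot: [0.601, -0.6, 0.373, -0.374]
force: [-0.2, 0.3, -1.6]
grip_width: 0.56
[541.66670264 150.88372922  68.75721273] 0.5589348373465393 [-0.02  4.43  0.01]
```

View pics/s16o.png

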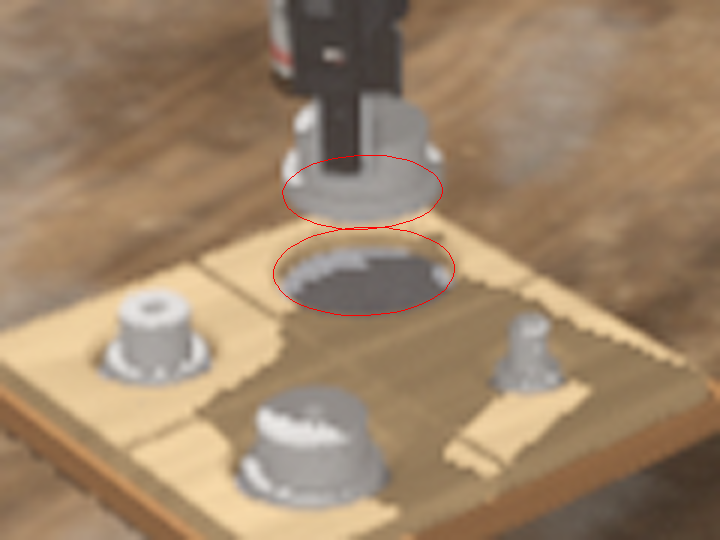

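The 60 lines up over its recess. I'll lower it.

```bash
python3 -m handwheel '[{"delta_pos":[0,1.0,0],"twist":[0,0,0],"jaw":0},{"delta_pos":[0,2.0,0],"twist":[0,0,0],"jaw":0},{"delta_pos":[0,3.0,0],"twist":[0,0,0],"jaw":0},{"delta_pos":[0,3.7,0],"twist":[0,0,0],"jaw":0},{"delta_pos":[0,4.0,0],"twist":[0,0,0],"jaw":0},{"delta_pos":[0,4.2,0],"twist":[0,0,0],"jaw":0},{"delta_pos":[0,4.35,0],"twist":[0,0,0],"jaw":0},{"delta_pos":[0,4.35,0],"twist":[0,0,0],"jaw":0},{"delta_pos":[0,4.35,0],"twist":[0,0,0],"jaw":0},{"delta_pos":[0,4.35,0],"twist":[0,0,0],"jaw":0}]'
python3 - <<'E'
from h import *
c=snap('scene','s17.png');crop(c,'s17c.png',250,260,120,90,6)
s=telemetry.sense();print(s['eef_pos'],s['force'],s['grip_width'])
E
```

```text
time_s: 26.98
eef_pos: [541.5, 151.1, 25.5]
ee_rot: [0.601, -0.6, 0.373, -0.374]
force: [-3.4, -1.0, 5.6]
grip_width: 0.563
[541.50020098 151.08624797  25.50938671] [-3.19373255 -0.81459001  6.66055818] 0.5622592810127526
```

View pics/s17c.png

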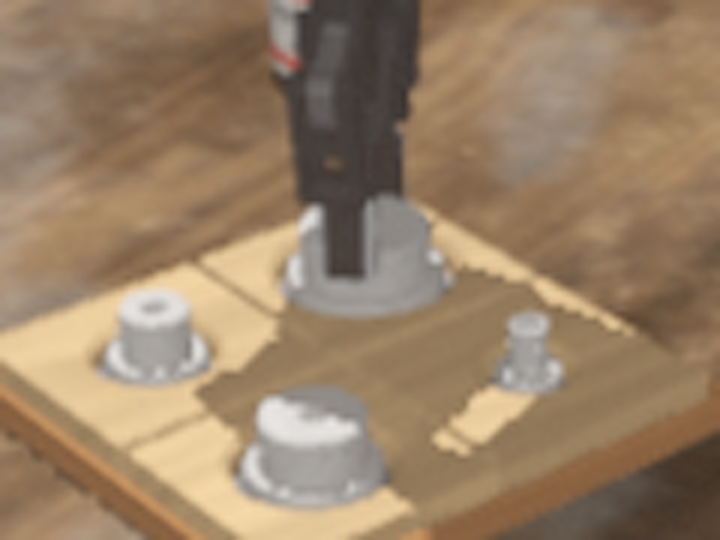

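```bash
python3 -m handwheel '[{"delta_pos":[0,0,0],"twist":[0,0,0],"jaw":0.65},{"delta_pos":[0,0,0],"twist":[0,0,0],"jaw":0.75},{"delta_pos":[0,0,0],"twist":[0,0,0],"jaw":0.8},{"delta_pos":[0,0,0],"twist":[0,0,0],"jaw":0.8},{"delta_pos":[0,-1.5,0],"twist":[0,0,0],"jaw":0.8},{"delta_pos":[0,-3.5,0],"twist":[0,0,0],"jaw":0.8},{"delta_pos":[0,-6.5,0],"twist":[0,0,0],"jaw":0.8},{"delta_pos":[0,-10,0],"twist":[0,0,0],"jaw":0.8},{"delta_pos":[0,-13,0],"twist":[0,0,0],"jaw":0.8},{"delta_pos":[0,-14,0],"twist":[0,0,0],"jaw":0.8}]'
python3 -m handwheel '[{"delta_pos":[3.5,0,-1.5],"twist":[0,0,0],"jaw":0.8},{"delta_pos":[7,0,-3],"twist":[0,0,0],"jaw":0.8},{"delta_pos":[10.5,0,-4.5],"twist":[0,0,0],"jaw":0.8},{"delta_pos":[14,0,-6],"twist":[0,0,0],"jaw":0.8},{"delta_pos":[17.5,0,-7.5],"twist":[0,0,0],"jaw":0.8},{"delta_pos":[21,0,-9],"twist":[0,0,0],"jaw":0.8},{"delta_pos":[24.5,0,-10.5],"twist":[0,0,0],"jaw":0.8},{"delta_pos":[28,0,-12],"twist":[0,0,0],"jaw":0.8},{"delta_pos":[28,0,-12],"twist":[0,0,0],"jaw":0.8},{"delta_pos":[28,0,-12],"twist":[0,0,0],"jaw":0.8}]'
python3 - <<'E'
from h import *
c=snap('scene','s18.png');crop(c,'s18c.png',250,270,130,95,6)
t=snap('top','t18.png'); W=cloud(t)
hub={24:7,36:13,48:19,60:25}
for k,(x,y,d) in SE.items():
    Q=W.reshape(-1,3); m=(np.hypot(Q[:,0]-x,Q[:,1]-y)<d/2+5)&(Q[:,2]>34)&(Q[:,2]<46); q=Q[m]
    ctr,r=cv2.minEnclosingCircle(q[:,:2].astype(np.float32)); 
    A=np.c_[q[:,:2]-q[:,:2].mean(0),np.ones(len(q))]; co=np.linalg.lstsq(A,q[:,2],rcond=None)[0]
    print(k,np.round(np.array(ctr)-[x,y],1),round(r,1),'ztop',np.median(q[:,2]).round(1),'mean off',(q[:,:2].mean(0)-[x,y]).round(1),'tilt',np.hypot(*co[:2]).round(3))
overlay(t,'t18o.png',[(x,y,39,hub[k]) for k,(x,y,d) in SE.items()],195,235)
for nm,reg in (('jar',(slice(130,172),slice(285,322))),('cal',(slice(250,280),slice(275,312)))):
    S=W[reg].reshape(-1,3);q=S[S[:,2]>12];print(nm,len(q),q.min(0),q.max(0))
s=telemetry.sense();print(s['eef_pos'],s['force'],s['time_s'])
E
```

```text
time_s: 27.87
eef_pos: [543.0, 151.2, 169.5]
ee_rot: [0.602, -0.599, 0.371, -0.376]
force: [-0.0, -0.0, 0.4]
grip_width: 0.801
time_s: 28.7
eef_pos: [557.1, -154.7, 163.9]
ee_rot: [0.6, -0.6, 0.375, -0.374]
force: [0.1, 0.1, -0.1]
grip_width: 0.801
24 [-0.7 -0.6] 7.0 ztop 39.1 mean off [-0.7 -1.2] tilt 0.142
36 [-0.3 -0.8] 13.2 ztop 39.3 mean off [-0.9 -1.4] tilt 0.046
48 [-0.3 -0.6] 19.3 ztop 39.2 mean off [-0.9 -1.2] tilt 0.015
60 [-0.  -0.5] 25.2 ztop 39.2 mean off [-0.6 -0.9] tilt 0.014
jar 620 [665.94485103 -46.18580632  12.00366812] [718.27323275   6.83927014  75.50869535]
cal 311 [429.59698203 -28.90035214  19.45005616] [460.76350214  24.41819868  41.84586676]
[ 557.32463522 -152.46969154  164.32470917] [ 0.1955785   0.78206197 -0.17145745] 28.8
```

View pics/s18c.png

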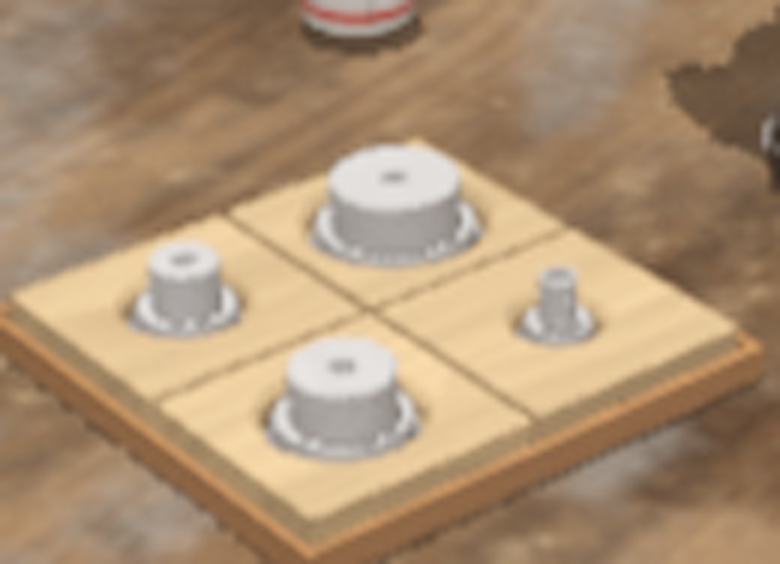

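View pics/t18o.png

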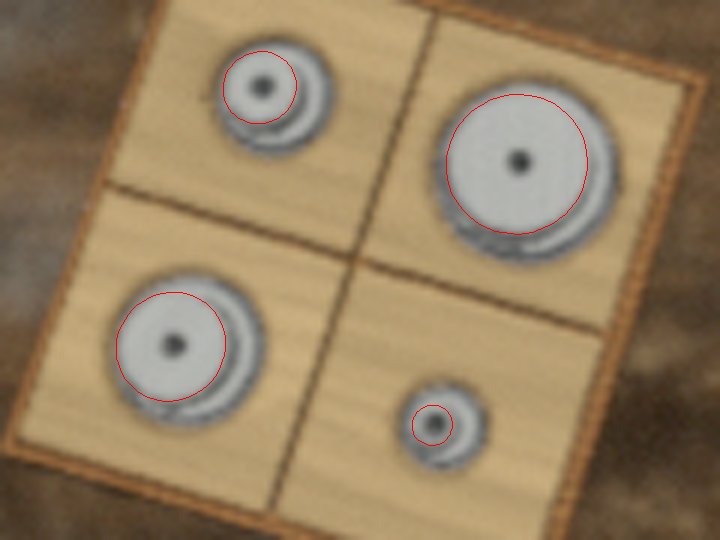

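All four are seated within about 1 mm of centre, with tops at z≈39 as expected. The 24's tilt value comes from very few noisy pixels, so I'll re-check it with averaged depth while the arm settles.

```bash
python3 -m handwheel '[{"delta_pos":[0,0,0],"twist":[0,0,0],"jaw":0.8},{"delta_pos":[0,0,0],"twist":[0,0,0],"jaw":0.8},{"delta_pos":[0,0,0],"twist":[0,0,0],"jaw":0.8},{"delta_pos":[0,0,0],"twist":[0,0,0],"jaw":0.8},{"delta_pos":[0,0,0],"twist":[0,0,0],"jaw":0.8},{"delta_pos":[0,0,0],"twist":[0,0,0],"jaw":0.8},{"delta_pos":[0,0,0],"twist":[0,0,0],"jaw":0.8},{"delta_pos":[0,0,0],"twist":[0,0,0],"jaw":0.8},{"delta_pos":[0,0,0],"twist":[0,0,0],"jaw":0.8},{"delta_pos":[0,0,0],"twist":[0,0,0],"jaw":0.8}]'
python3 - <<'E'
from h import *
Z=[]
for i in range(12):
    c=imaging.capture('top'); Z.append(c['z_map'])
c['z_map']=np.median(Z,0); Q=cloud(c).reshape(-1,3)
for k,(x,y,d) in SE.items():
    R={24:5.5,36:11.5,48:17,60:23}[k]
    q=Q[(np.hypot(Q[:,0]-x+.5,Q[:,1]-y+.6)<R)&(Q[:,2]>36)&(Q[:,2]<43)]
    A=np.c_[q[:,:2]-q[:,:2].mean(0),np.ones(len(q))]; co=np.linalg.lstsq(A,q[:,2],rcond=None)[0]
    print(k,len(q),'tilt',np.hypot(*co[:2]).round(3),'z',co[2].round(1))
print(telemetry.sense()['eef_pos'],telemetry.sense()['time_s'])
E
```

```text
time_s: 29.63
eef_pos: [557.5, -153.2, 164.8]
ee_rot: [0.6, -0.6, 0.374, -0.374]
force: [-0.2, -0.2, 0.3]
grip_width: 0.801
24 7 tilt 0.152 z 39.4
36 78 tilt 0.007 z 39.4
48 195 tilt 0.004 z 39.2
60 351 tilt 0.005 z 39.4
[ 557.4927981  -153.18439898  164.80823635] 30.2333
```

```bash
python3 - <<'E'
from h import *
for n in('top','scene'):
    Z=[]
    for i in range(12):
        c=imaging.capture(n); Z.append(c['z_map'])
    c['z_map']=np.median(Z,0); W=cloud(c)
    u,v=proj(c,[(448.6,175.7,39)])[0].round().astype(int)
    print(n,u,v); r=9 if n=='top' else 10
    print(np.round(W[v-r:v+r+3,u-r:u+r+1,2]).astype(int))
    crop(c,f'fin_{n}.png',u,v,40,30,16)
    if n=='scene':
        # hub silhouette overlay upright model
        overlay(c,'fin_ov.png',[(448.5,175.7,39,7),(448.5,175.7,21,7),(448.5,175.7,21,12)],u,v+5,40,30,16)
E
```

```text
top 207 261
[[21 22 22 21 22 22 21 21 21 20 19 21 22 21 21 22 22 21 22]
 [22 21 21 22 21 21 20 20 19 20 18 20 19 19 21 20 22 22 22]
 [21 22 21 21 22 19 19 17 11 11 11 11 11 12 19 22 21 21 22]
 [20 22 21 21 20 18 12 12 10 12 12 12 12 12 12 18 20 20 21]
 [22 22 23 21 18 11 11 12 21 21 20 22 21 15 12 11 19 21 20]
 [21 20 20 18 11 11 12 21 21 21 21 21 21 21 20 12 13 19 21]
 [22 22 20 16 12 12 22 39 39 40 39 35 21 21 22 18 11 18 21]
 [21 21 19 11 12 21 39 39 32 23 15 40 32 21 21 21 11 12 20]
 [21 21 19 11 12 20 38 34 22 15 16 39 37 23 22 21 13 12 20]
 [22 21 19 12 12 21 39 33 19 17 16 39 38 25 21 21 14 11 20]
 [21 20 18 10 12 21 39 39 22 16 17 39 34 21 21 22 12 12 21]
 [22 20 19 11 12 20 21 39 40 39 39 38 26 22 21 22 12 11 21]
 [21 21 19 12 11 11 21 21 21 37 30 21 22 21 21 15 13 20 21]
 [21 22 19 18 12 12 21 21 22 21 21 21 21 21 18 12 12 20 21]
 [20 21 20 20 13 11 11 12 21 22 21 22 21 14 12 11 20 22 22]
 [22 20 21 20 20 13 12 11 12 11 11 13 12 11 12 19 21 21 21]
 [21 22 22 20 21 20 19 11 12 12 12 12 11 17 20 21 22 20 21]
 [20 21 21 21 20 20 20 20 18 18 18 19 20 20 21 21 22 21 22]
 [21 22 
[... 1005 characters left out ...]
36 38 38 38 37 36 22 22 21 22 22 21 22]
 [21 21 22 22 22 22 21 22 33 34 35 35 35 32 22 21 22 21 22 21 22]
 [22 22 22 22 21 21 20 20 32 33 32 33 33 31 21 20 21 21 22 21 22]
 [22 22 21 21 20 20 19 21 29 30 30 31 30 29 18 19 19 21 22 22 21]
 [22 21 22 20 19 17 21 21 27 27 28 27 28 26 22 21 18 20 20 22 21]
 [22 22 20 19 16 22 22 22 24 24 25 26 25 24 21 22 16 18 20 21 22]
 [22 22 20 16 14 21 21 21 22 22 23 22 22 22 22 22 14 15 19 22 22]
 [22 22 20 13 12 18 20 21 22 22 21 21 22 22 22 20 12 13 20 21 22]
 [22 22 22 22 12 16 18 20 20 21 21 21 21 20 19 18 12 20 21 22 22]
 [21 22 22 22 22 21 16 16 18 18 18 18 18 17 17 21 22 22 22 22 22]
 [21 22 22 21 22 21 22 22 22 21 22 22 21 22 21 21 22 21 21 21 22]]
```

View pics/fin_ov.png

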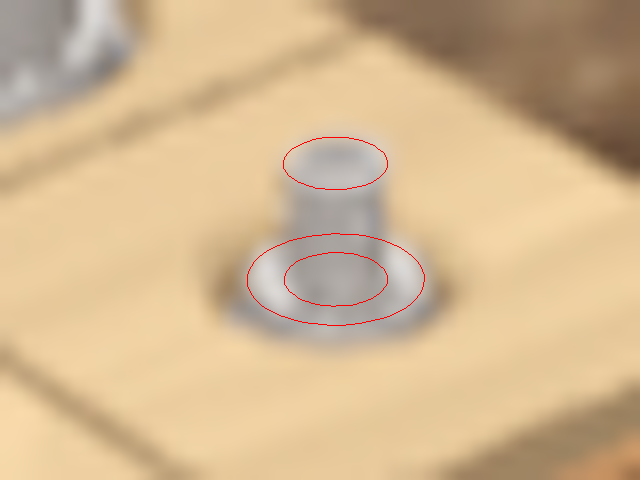

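View pics/fin_top.png

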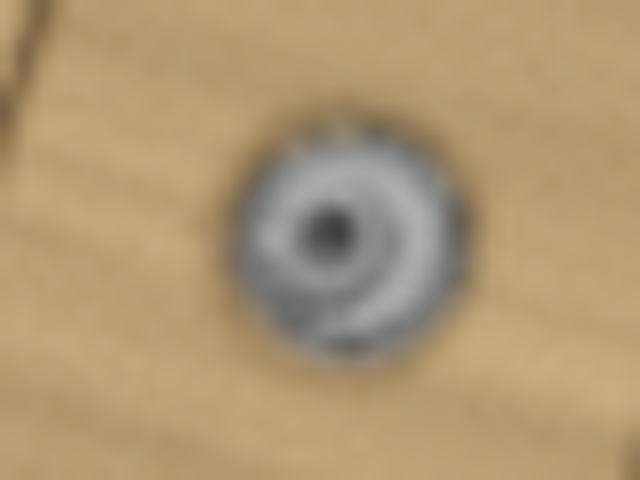

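The averaged depth shows the 24's flange at a uniform 21 mm all round and its rim at 39, so it's flat. Its bore pixels caused the tilt value. I'll hand in.

```bash
python3 - <<'E'
from h import *
print(ctrl.finish_job(), telemetry.sense()['time_s'])
E
```

```text
the job is handed in; nothing more can be done
the job is handed in; nothing more can be done
```

I took the stack apart from the top (24, 36, 48, 60) and set each drift flange down in the recess of its own size. The arm ended raised clear of everything, and I handed the job in at about 31 s of the 99 s; no verdict was reported.

My last checks, from the cameras:
- **Position:** each drift is within about 1 mm of its recess centre. All four tops are at about 39 mm, which is what a drift on the recess floor should read.
- **Upright:** the 36, 48 and 60 show a tilt below 0.01 rad.
- **Bystanders:** the grease jar and brake caliper read the same positions as at the start, within about 1 mm sideways.

One check disagreed: the plane fit for the 24's tilt gave about 0.15 rad, over the 0.12 limit. That fit had only 7 usable pixels, because the hub's bore takes up much of its small top face. The averaged depth shows its flange level at 21 mm all round and its hub rim at 39 mm, so I judged it flat and left it.

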